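# Safety-test the bench switch, load the battery chargers and set the timer

### The arm

A 6-joint arm with a two-finger parallel gripper is mounted at the origin on the work surface. World frame = base frame: x ahead of the robot, y to its left, z up, the work surface at z = 0. Lengths are in mm, angles in rad, forces in N, time in s.
With the tool pointing down it reaches from about 300 to 875 mm from the base axis. Payload 6.4 kg.
Tool frame: the origin (TCP) lies at the very end of the fingers, on their centre line; the grasp point (between the pads) lies 19 mm behind it; z points along the fingers, y is the line along which they close (so a half turn about z gives the same grasp; the last joint's range is limited). The gripper opens to 88 mm and grips with 3 to 60 N. Pads are 18 mm wide; open, the fingers measure 123 mm over their backs; the gripper's body (75 mm by 187 mm) begins 45 mm behind the grasp point.
Start: joints at [-1.309, 0.181, 1.607, -0, 1.354, -0.206], TCP at [259.299, -513.23, 238.714] pointing down, gripper open.
Joint ranges: [-2.99, 2.99], [-0.89, 2.07], [0.3, 2.58], [-1.14, 4.28], [0, 2.63], [-3.12, 3.12]. Speed limits (rad/s): [2.57, 2.57, 3.01, 3.14, 3.14, 3.14].

### API

Orientations are given as a unit quaternion [x, y, z, w].
In Python, from rig import env, read_camera, boxes_of, trace, landmark_of gives the robot as it stands. The module is installed in compiled form; this text tells all that it offers.
- The arm moves only by the shell command python3 -m crank 'ROWS'. ROWS is JSON, a list of rows, each an object of numbers: "ax", "ay", "az": the turn, a rotation vector about the tool's x, y, z in degrees; "dx", "dy", "dz": the shift along the tool's x, y, z in m; "claw": the opening in per cent of the stroke, from 0 (shut) to 100 (fully open). A call has 1 to 8 rows; each row is the pose to reach, as a shift and turn from the pose commanded when the call began, along the tool's axes at that moment; what a row does not reach only later rows make up. A row lasts 1/8 s, in which the tool goes at most 62.5 mm and 10.7 degrees, less where a joint would pass 70% of its speed; a pose out of reach is approached as far as the arm can. A call with a gripper value outside its range is refused whole. The fingers move at their own pace and stop on an object; the grip force is fixed at half the most. Time passes only in rows, so rows that repeat a pose let the fingers close. It gives the time, the measured TCP pose, the force, the opening and the grip force at its end, in the units of the state.
- env.get_state(): the state, without advancing time (a new reading comes with each control period).
- read_camera(name): name is "side" or "top"; returns a dict with "image" (420x560x3 uint8, red, green, blue), "fovy" (degrees; the focal length in pixels is half the picture's height over the tangent of half this angle, whatever the lens; pixels are square), "cx", "cy" (the principal point, pixels), "R" (3x3) and "t" (3): a world point X has camera coordinates R X + t. Camera axes: x right, y down, z forward; pixel columns grow to the right and rows downward; lengths in mm; the calibration is good to about 2 mm. A picture is of the moment at which its call begins. There is no depth.
- env.sign_off(): hands the job in; it is judged then, once.
Trained networks look in a picture, given as the dict that the camera call returned (one of the last four; its "shot" number tells which), for a name from the list of things; names that differ only in an ending like _2 or _b are one class to them, and where a whole thing is asked for, a point or a joint stands for the part that bears it (a point fixed in the world has none). Each returns a list of dicts, best first, with "p" (0 to 1); they miss things now and then, are a little off and sometimes report something else, mostly with a low value. They report only what shows in the picture. A call takes as long as a camera call.
- boxes_of(thing, picture): "at" ([row, column] in pixels, amid what is visible of it).
- trace(thing, picture): "pixels" (420x560 bool, what is visible of it) and "at" ([row, column] in pixels, amid what is visible of it).
- landmark_of(thing, picture): "at" ([row, column] in pixels: a listed point, or the origin of a listed thing).
The state is a dict: "time_s": time; "joint_pos": joint angles; "qd": joint speeds; "effort": joint torques, N m; "position": TCP position; "eef_rot": TCP orientation; "contact_force": force on the tool from outside, world axes, zero at the start; "moment": the same for the moment, N m; "finger_gap": opening from 0.0 (shut) to 1.0 (fully open); "finger_force": force on a finger pad.
Only numpy, scipy, OpenCV 4.12 (cv2) and the standard library are available. Lean on these libraries where they do the work, as an engineer would, in place of code of your own. Each camera call takes 0.05 s, during which the arm holds its last target. There are 200 camera calls.

### The job

Test the safety switch first: press its red button so that the blue loop lever drops, then lift the lever back up until it stays up by itself. Then clear the white inspection lamp off the charging pads onto the middle of the yellow-edged mat and set every battery pack on the table upright, centred and lengthwise on the charging pad of its own colour. Last, turn the timer dial so that it rests two clicks from the red zero mark for each pack on charge (three packs: click 6; four packs: click 8), and leave the other things on the bench where they are.

Things in the scene. Friction and masses are not known exactly. Their poses are not given: they have to be found in the camera images.
- test_button (a joint): red round push button, 30 mm across, on the raised block of the grey safety switch box; travel in m, 0 released, 0.008 fully pressed. Sprung, about 5 N at full press; it trips the lever at about 0.005
- button_top (a point): centre of the button's top face, 126 mm above the table when released; axes as rcd_pivot
- lever (a joint): loop lever of the safety switch, rad: 0 = up (on), leaning 0.1745 past the vertical, away from the front, where it stays by its own weight; 1.25 = dropped to the front. Light, free-moving; lifted past the vertical (below 0.17) it falls home by itself, but not fully while the button is held down
- lever_bar (a point): middle of the blue round cross bar of the lever (14 mm thick, along the switch box's y), 70 mm from the pivot axis. Two 8 mm arms, 33 mm to either side of this point, carry the bar; the space between the arms is open, so a gripper can straddle the bar from above between them
- rcd_pivot (a point): middle of the lever's pivot axis, 79 mm above the table, on the fixed grey switch box (130 x 160 x 70 mm, centre 20 mm to -x and 31.5 mm to -y of here; beside the lever on -y a raised block, 80 x 60 mm, 110 mm high). Axes: -x to the box's front (yellow strip), y along the pivot, z up. At lever angle q the bar is 70 mm * sin(0.1745 - q) along x, 70 mm * cos(0.1745 - q) along z from here
- dial (a joint): timer dial, rad, clockwise from above, 0 to 3.770. Sprung click stops every 24 degrees: click k is at k * 0.4189; click 0 is the red mark at the front of the black timer box, the white marks are clicks 1 to 9 (even ones longer). Starts at click 0 or 1. Turning takes about 0.1 N m; let go, it settles into the nearest click
- dial_grip (a point): on the dial's axis, 89 mm above the table, half-way up its aluminium grip bar (60 mm long, 16 mm wide, 34 mm tall, top at 103 mm). Axes turn with the dial: x along the bar, the red pointer end at -x, z up. Under the bar a flat disc 84 mm across, top at 69 mm, on a black box 130 x 130 x 60 mm (fixed, place and yaw vary)
- pack_red_mid (a point): battery pack, red body with black rails on top: 104 mm long (x), 50 mm wide (y), 38 mm tall, 0.3 to 0.6 kg; the body is 30 mm tall, the rail block on it 74 x 30 x 8 mm. This point is its centre, half-way up (19 mm over its underside); z is up as it stands. May be absent (three or four packs are there)
- pack_green_mid (a point): battery pack, green body with black rails on top: 104 mm long (x), 50 mm wide (y), 38 mm tall, 0.3 to 0.6 kg; the body is 30 mm tall, the rail block on it 74 x 30 x 8 mm. This point is its centre, half-way up (19 mm over its underside); z is up as it stands. May be absent (three or four packs are there)
- pack_yellow_mid (a point): battery pack, yellow body with black rails on top: 104 mm long (x), 50 mm wide (y), 38 mm tall, 0.3 to 0.6 kg; the body is 30 mm tall, the rail block on it 74 x 30 x 8 mm. This point is its centre, half-way up (19 mm over its underside); z is up as it stands. May be absent (three or four packs are there)
- pack_blue_mid (a point): battery pack, blue body with black rails on top: 104 mm long (x), 50 mm wide (y), 38 mm tall, 0.3 to 0.6 kg; the body is 30 mm tall, the rail block on it 74 x 30 x 8 mm. This point is its centre, half-way up (19 mm over its underside); z is up as it stands. May be absent (three or four packs are there)
- pad_red_top (a point): charging pad with red stripes across both ends: fixed flat plate 126 mm (x) by 64 mm (y), 3 mm thick; this point is the centre of its top face. The pads swap places from start to start
- pad_green_top (a point): charging pad with green stripes across both ends: fixed flat plate 126 mm (x) by 64 mm (y), 3 mm thick; this point is the centre of its top face. The pads swap places from start to start
- pad_yellow_top (a point): charging pad with yellow stripes across both ends: fixed flat plate 126 mm (x) by 64 mm (y), 3 mm thick; this point is the centre of its top face. The pads swap places from start to start
- pad_blue_top (a point): charging pad with blue stripes across both ends: fixed flat plate 126 mm (x) by 64 mm (y), 3 mm thick; this point is the centre of its top face. The pads swap places from start to start
- lamp_mid (a point): white inspection lamp, a bar 150 mm long (x), 38 mm wide (y), 30 mm tall, with a blue-rimmed lens on top and a black rubber end; this point is its centre. It starts lying on the green-striped pad
- mat_top (a point): black rubber mat with yellow edging, fixed, 110 mm (x) by 200 mm (y), 3 mm thick; this point is the centre of its top
- mug: bystander: blue mug, 76 mm across, 85 mm tall; origin at its underside
- oil: bystander: yellow oil bottle with red cap, 50 mm across, 140 mm tall; origin at its underside
- tape: bystander: roll of blue tape lying flat, 72 mm across, 30 mm tall; origin at its underside
- screws: bystander: cardboard box of screws, 50 x 90 x 50 mm; origin at its underside
- brush: bystander: hand brush lying flat; origin at its underside
- glue: bystander: white jar, 60 mm across, 110 mm tall; origin at its underside

How it is judged (in metres and radians):
On the way, in this order (a step that is already met when the one before it is completed fails the run):
1. the test button is pressed (value of joint test_button above 0.003 m).
2. the lever has dropped (value of joint lever above 1 rad), for 0.1 s.
3. the lever is back up (value of joint lever below 0.08 rad), for 0.2 s.
4. the lamp lies on the mat and every pack on its own pad (horizontal distance between pack_red_mid and pad_red_top below 0.015 m and angle between the x axis of pack_red_mid and the x axis of pad_red_top, either way round below 0.2 rad and angle between each of pack_red_mid, pack_green_mid, pack_yellow_mid, pack_blue_mid's own z axis and vertical below 0.1 rad and z of pack_red_mid in the frame of pad_red_top below 0.024 m and horizontal distance between pack_green_mid and pad_green_top below 0.015 m and angle between the x axis of pack_green_mid and the x axis of pad_green_top, either way round below 0.2 rad and z of pack_green_mid in the frame of pad_green_top below 0.024 m and horizontal distance between pack_yellow_mid and pad_yellow_top below 0.015 m and angle between the x axis of pack_yellow_mid and the x axis of pad_yellow_top, either way round below 0.2 rad and z of pack_yellow_mid in the frame of pad_yellow_top below 0.024 m and horizontal distance between pack_blue_mid and pad_blue_top below 0.015 m and angle between the x axis of pack_blue_mid and the x axis of pad_blue_top, either way round below 0.2 rad and z of pack_blue_mid in the frame of pad_blue_top below 0.024 m and horizontal distance between lamp_mid and mat_top below 0.04 m and z of lamp_mid in the frame of mat_top below 0.024 m and angle between lamp_mid's own z axis and vertical below 0.15 rad), for 0.2 s.
5. the timer is set to two clicks for each pack ((((height (world z) of pack_red_mid above -5 m or height (world z) of mat_top below -5 m) and (height (world z) of pack_green_mid above -5 m or height (world z) of mat_top below -5 m) and (height (world z) of pack_yellow_mid above -5 m or height (world z) of mat_top below -5 m) and (height (world z) of pack_blue_mid above -5 m or height (world z) of mat_top below -5 m) and value of joint dial between 3.23103 and 3.47103 rad) or (height (world z) of pack_red_mid below -5 m and value of joint dial between 2.39327 and 2.63327 rad) or (height (world z) of pack_green_mid below -5 m and value of joint dial between 2.39327 and 2.63327 rad) or (height (world z) of pack_yellow_mid below -5 m and value of joint dial between 2.39327 and 2.63327 rad) or (height (world z) of pack_blue_mid below -5 m and value of joint dial between 2.39327 and 2.63327 rad))), for 0.2 s.
At the end, for the whole second after the job is handed in: Each pack upright on the pad of its colour, centre within 15 mm and length within 0.2 rad of the pad's; lamp flat on the mat, centre within 40 mm of the mat's; lever up (under 0.08 rad), button released; dial within 0.12 rad of click 6 (three packs) or 8 (four packs) (all of step 4 and (((height (world z) of pack_red_mid above -5 m or height (world z) of mat_top below -5 m) and (height (world z) of pack_green_mid above -5 m or height (world z) of mat_top below -5 m) and (height (world z) of pack_yellow_mid above -5 m or height (world z) of mat_top below -5 m) and (height (world z) of pack_blue_mid above -5 m or height (world z) of mat_top below -5 m) and value of joint dial between 3.23103 and 3.47103 rad) or (height (world z) of pack_red_mid below -5 m and value of joint dial between 2.39327 and 2.63327 rad) or (height (world z) of pack_green_mid below -5 m and value of joint dial between 2.39327 and 2.63327 rad) or (height (world z) of pack_yellow_mid below -5 m and value of joint dial between 2.39327 and 2.63327 rad) or (height (world z) of pack_blue_mid below -5 m and value of joint dial between 2.39327 and 2.63327 rad)) and value of joint lever below 0.08 rad and value of joint test_button below 0.002 m); the robot touches nothing.
It fails at once if a bystander (mug, oil, tape, screws, brush, glue) is moved by more than 60 mm (distance of any of mug, oil, tape, screws, brush, glue from where it was at the start of the episode above 0.06 m).
Of pack_red, pack_green, pack_yellow, pack_blue only 3 to 4 are there at a start; the rules pass over those that are not, and their reading is None.
At some moment in a run one of pack_red, pack_green, pack_yellow, pack_blue, lamp may be knocked a few centimetres aside while the robot is not near it.
Once in a run the grip may slacken for a moment while it holds something.
It also fails if it takes over 210 s, if anything falls off the work surface, if the arm or the gripper's body presses on something with over 40 N, if the wrist force passes 120 N, or if a joint passes its speed limit or range.

## Working session

There is one attempt and no reset: what is moved stays moved. The work goes in short steps, Python scripts to look and compute and a shell command to move; the robot and the scene stay as the last step left them, time stands still between calls to the robot, and variables do not carry over. Pictures are saved under pics/ and viewed, at most 14 in all, crops included, and the job is handed in when it is done.

```bash
ls; mkdir -p pics
python3 - <<'E'
from rig import env, read_camera
import cv2
s=env.get_state();print({k:s[k] for k in ('time_s','position','eef_rot','finger_gap','contact_force')})
for n in('side','top'):
    p=read_camera(n);cv2.imwrite(f'pics/{n}0.png',cv2.cvtColor(p['image'],cv2.COLOR_RGB2BGR));print(n,p['fovy'],p['cx'],p['cy'],p['R'],p['t'],p.keys())
E
```

```text
pics
{'time_s': 0.0, 'position': array([ 259.16749516, -512.69504545,  237.83741138]), 'eef_rot': array([ 9.72766024e-01,  2.31787678e-01, -1.30550905e-05, -8.57018164e-04]), 'finger_gap': 0.9994365951312816, 'contact_force': array([-0.03200557,  1.36495661,  0.71065117])}
side 43.85936935102844 285.5588980983116 208.90800576404393 [[ 0.99821882 -0.05871855  0.0105508 ]
 [-0.0287107  -0.62784374 -0.7778097 ]
 [ 0.05229612  0.77612136 -0.62841129]] [-533.36220323   70.31091478 1674.26092595] dict_keys(['image', 'fovy', 'cx', 'cy', 'R', 't', 'shot'])
top 42.89846607237035 278.38772894951074 209.36919735793043 [[ 0.02352247 -0.99972223 -0.0014713 ]
 [-0.98260527 -0.0228485  -0.1842955 ]
 [ 0.18421069  0.00578079 -0.98286978]] [ -47.31922058  545.38750144 1666.13335023] dict_keys(['image', 'fovy', 'cx', 'cy', 'R', 't', 'shot'])
```

View pics/side0.png

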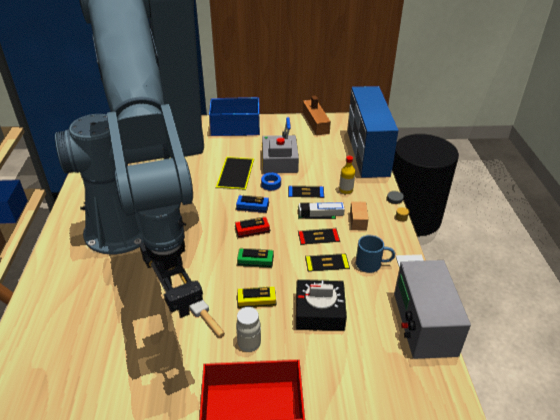

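View pics/top0.png

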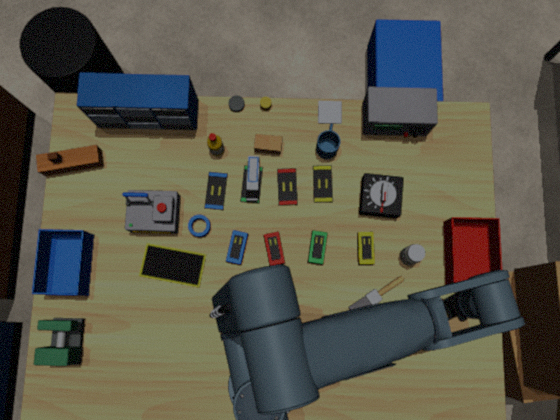

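The picture shows all four packs in a row nearest the robot: blue (237,247), red (274,249), green (318,247) and yellow (366,248) in the top view. The pads are further out, with blue at (216,190), green under the lamp at (253,180), red at (288,187) and yellow at (322,184). The switch is at (155,210), the mat at (173,265) and the dial at (382,195).

```bash
cat > h.py <<'E'
import numpy as np, cv2
from rig import env, read_camera, boxes_of, trace, landmark_of
def f(p): return 210/np.tan(np.radians(p['fovy'])/2)
def ray(p,at):
    d=np.array([(at[1]-p['cx'])/f(p),(at[0]-p['cy'])/f(p),1.])
    R=np.array(p['R']);return -R.T@p['t'],R.T@d
def plane(p,at,z):
    c,d=ray(p,at);return c+d*(z-c[2])/d[2]
def proj(p,X):
    q=np.array(p['R'])@X+p['t'];return np.array([q[1]/q[2]*f(p)+p['cy'],q[0]/q[2]*f(p)+p['cx']])
def tri(ps,ats):
    A=np.zeros((3,3));b=np.zeros(3)
    for p,a in zip(ps,ats):
        c,d=ray(p,a);d=d/np.linalg.norm(d);M=np.eye(3)-np.outer(d,d);A+=M;b+=M@c
    X=np.linalg.solve(A,b);return X,max(np.linalg.norm(proj(p,X)-a) for p,a in zip(ps,ats))
def two(names,ps=None):
    ps=ps or [read_camera('side'),read_camera('top')];out={}
    for n in names:
        L=[landmark_of(n,p) for p in ps]
        if all(L):
            X,e=tri(ps,[l[0]['at'] for l in L]);out[n]=X
            print(n,X.round(1),'px err %.2f'%e,'p',[round(l[0]['p'],2) for l in L])
        else: print(n,'seen',[len(l) for l in L],[plane(p,l[0]['at'],20).round(0) for p,l in zip(ps,L) if l])
    return ps,out
def yaw(thing,p,z):
    t=trace(thing,p)
    if not t: return None
    c=max(cv2.findContours(t[0]['pixels'].astype(np.uint8),0,1)[0],key=cv2.contourArea)[:,0,:]
    w=np.array([plane(p,(v,u),z)[:2] for u,v in c],np.float32)
    (x,y),(a,b),th=cv2.minAreaRect(w)
    if a<b:a,b,th=b,a,th+90
    th=(th+90)%180-90
    return [round(float(q),1) for q in(x,y,a,b,th)],round(t[0]['p'],2)
C=['red','green','yellow','blue']
E
cat > m.py <<'E'
from h import *
ps,o=two(['button_top','lever_bar','rcd_pivot','dial_grip','lamp_mid','mat_top']+[f'pack_{c}_mid' for c in C]+[f'pad_{c}_top' for c in C]+['mug','oil','tape','screws','brush','glue'])
for n,z in [(f'pack_{c}_mid',30) for c in C]+[('lamp_mid',25)]:
    print(n,'top',yaw(n,ps[1],z),'side',yaw(n,ps[0],z))
print('lever',yaw('lever',ps[1],148))
E
python3 m.py
```

```text
button_top [538.8 337.9 133.7] px err 1.70 p [0.4, 0.49]
lever_bar [ 780.7  686.5 -861. ] px err 3.05 p [0.65, 0.62]
rcd_pivot [542.2 398.2  97. ] px err 2.22 p [0.96, 0.62]
dial_grip [ 601.7 -366.5   94.3] px err 0.66 p [0.96, 0.62]
lamp_mid seen [3, 0] [array([659.,  76.,  20.])]
mat_top [364.3 309.3  23.7] px err 4.26 p [0.82, 0.67]
pack_red_mid [430.3 -31.2  27.6] px err 1.15 p [0.96, 0.89]
pack_green_mid [ 428.5 -160.8   10.2] px err 1.79 p [0.95, 0.55]
pack_yellow_mid [ 432.  -313.3   18.3] px err 1.30 p [0.83, 0.9]
pack_blue_mid [422.1  91.2  24.6] px err 0.51 p [0.63, 0.66]
pad_red_top [ 542.4  -98.1 -163.4] px err 37.11 p [0.33, 0.75]
pad_green_top [641.4  63.4  11.5] px err 1.49 p [0.58, 0.71]
pad_yellow_top [ 740.     5.2 -130.3] px err 20.38 p [0.76, 0.59]
pad_blue_top [613.8 168.   15.7] px err 1.57 p [0.92, 0.79]
mug [ 661.1  353.3 -488.2] px err 58.67 p [0.91, 0.2]
oil [752.9 175.1   4.9] px err 2.52 p [0.75, 0.81]
tape [496.4 231.1  -9.7] px err 1.24 p [0.53, 0.52]
screws [774.1   6.5   9. ] px err 1.56 p [0.71, 0.66]
brush [ 430.6 -317.3  334.2] px err 67.66 p [0.41, 0.91]
glue [ 411.4 -453.2    2.2] px err 1.70 p [0.79, 0.73]
pack_red_mid top ([424.3, -22.0, 109.2, 54.4, 11.9], 0.84) side ([424.2, -32.2, 106.0, 79.1, 12.7], 0.66)
pack_green_mid top ([430.0, -161.2, 105.2, 51.4, -7.7], 0.58) side ([431.8, -171.0, 104.1, 76.1, -2.8], 0.96)
pack_yellow_mid top ([431.0, -316.6, 103.0, 54.0, 1.3], 0.93) side ([434.3, -325.9, 104.4, 72.0, 2.0], 0.61)
pack_blue_mid top ([424.7, 95.7, 110.4, 58.4, -12.0], 0.62) side ([427.1, 86.9, 106.7, 83.0, -10.8], 0.88)
lamp_mid top ([653.4, 52.8, 153.2, 39.1, -0.1], 0.79) side ([655.9, 53.7, 148.9, 68.9, -2.6], 0.96)
lever ([552.7, 397.0, 91.4, 35.4, 87.9], 0.62)
```

Run:
```python
from h import *
import cv2
p=read_camera('top');s=read_camera('side')
im=cv2.cvtColor(p['image'],cv2.COLOR_RGB2BGR)
cv2.imwrite('pics/topc.png',cv2.resize(im[125:290,115:415],None,fx=2.66,fy=2.66,interpolation=cv2.INTER_CUBIC))
im2=cv2.cvtColor(s['image'],cv2.COLOR_RGB2BGR)
cv2.imwrite('pics/sidec.png',cv2.resize(im2[105:335,200:420],None,fx=2.6,fy=2.6,interpolation=cv2.INTER_CUBIC))
for n,g in dict(mug=0,glue=0,oil=0,brush=0).items():
    for q in(s,p): print(n,[(plane(q,l['at'],g).round(0)[:2],round(l['p'],2)) for l in landmark_of(n,q)[:3]])
for n,z in [(f'pad_{c}_top',3) for c in C]+[('mat_top',3),('rcd_pivot',79),('lever_bar',148),('button_top',126),('dial_grip',89)]:
    for q in(s,p): print(n,[(plane(q,l['at'],z).round(0)[:2],round(l['p'],2)) for l in landmark_of(n,q)[:3]])
```

```text
mug [(array([662.,  95.]), 0.7), (array([351., 342.]), 0.7), (array([ 774., -191.]), 0.62)]
mug [(array([ 774., -193.]), 0.86), (array([ 276., -358.]), 0.38), (array([661.,  56.]), 0.35)]
glue [(array([ 410., -455.]), 0.92), (array([562., 568.]), 0.7)]
glue [(array([ 397., -445.]), 0.84)]
oil [(array([741., 174.]), 0.72)]
oil [(array([764., 180.]), 0.64), (array([ 438., -318.]), 0.3)]
brush [(array([ 294., -360.]), 0.92)]
brush [(array([ 277., -354.]), 0.91)]
pad_red_top [(array([631., -61.]), 0.77)]
pad_red_top [(array([631., -60.]), 0.73)]
pad_green_top [(array([644.,  70.]), 0.49)]
pad_green_top [(array([638.,  57.]), 0.83), (array([ 765., -180.]), 0.62)]
pad_yellow_top [(array([ 653., -171.]), 0.67)]
pad_yellow_top [(array([ 654., -174.]), 0.94), (array([ 424., -159.]), 0.74), (array([607., 179.]), 0.58)]
pad_blue_top [(array([612., 176.]), 0.65)]
pad_blue_top [(array([615., 175.]), 0.79)]
mat_top [(array([364., 315.]), 0.96), (array([778.,  16.]), 0.29)]
mat_top [(array([380., 301.]), 0.85)]
rcd_pivot [(array([549., 417.]), 0.9), (array([627., -30.]), 0.57)]
rcd_pivot [(array([549., 404.]), 0.68)]
lever_bar [(array([572., 437.]), 0.68), (array([ 417., -569.]), 0.28), (array([586., -13.]), 0.17)]
lever_bar [(array([558., 402.]), 0.48)]
button_top [(array([ 592., -384.]), 0.52), (array([536., 332.]), 0.51)]
button_top []
dial_grip [(array([ 599., -348.]), 0.68), (array([ 434., -241.]), 0.24), (array([721.,  64.]), 0.16)]
dial_grip [(array([ 619., -361.]), 0.96)]
```

View pics/topc.png

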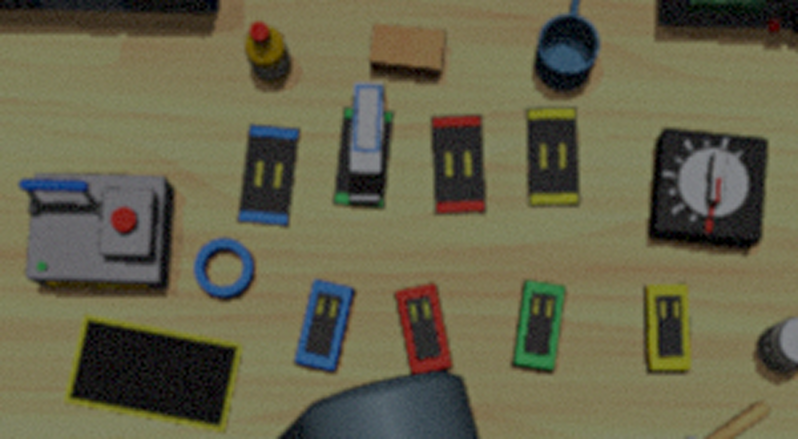

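View pics/sidec.png

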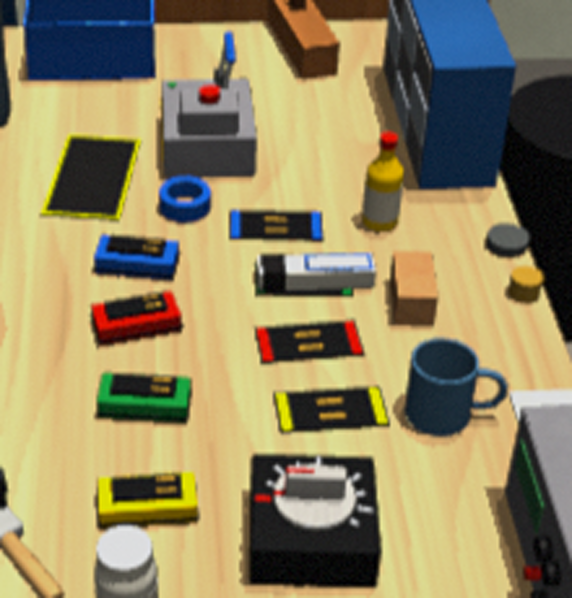

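```bash
cat > seg.py <<'E'
from h import *
R={'red':[(0,110,60),(8,255,255)],'green':[(45,90,40),(85,255,255)],'yellow':[(22,120,90),(34,255,255)],'blue':[(100,110,60),(120,255,255)]}
def comps(p,c):
    h=cv2.cvtColor(cv2.GaussianBlur(p['image'],(3,3),0),cv2.COLOR_RGB2HSV)
    m=cv2.inRange(h,*map(np.array,R[c]))
    if c=='red': m|=cv2.inRange(h,np.array((172,110,60)),np.array((180,255,255)))
    n,l,s,ce=cv2.connectedComponentsWithStats(m)
    return [(s[i],ce[i],l==i) for i in range(1,n) if s[i][4]>=12]
if __name__=='__main__':
    for cam in('top','side'):
        p=read_camera(cam)
        for c in C:
            print(cam,c,[(tuple(plane(p,(ce[1],ce[0]),3)[:2].round(0).astype(int)),int(s[4])) for s,ce,_ in comps(p,c) if 300<plane(p,(ce[1],ce[0]),3)[0]<720 and abs(plane(p,(ce[1],ce[0]),3)[1])<500])
E
python3 seg.py
```

```text
top red [((np.int64(688), np.int64(-58)), 71), ((np.int64(581), np.int64(-64)), 83), ((np.int64(553), np.int64(353)), 72), ((np.int64(568), np.int64(-374)), 21), ((np.int64(424), np.int64(-23)), 309)]
top green [((np.int64(696), np.int64(79)), 13), ((np.int64(587), np.int64(82)), 25), ((np.int64(432), np.int64(-163)), 342)]
top yellow [((np.int64(703), np.int64(-176)), 57), ((np.int64(647), np.int64(-166)), 13), ((np.int64(632), np.int64(-49)), 15), ((np.int64(635), np.int64(-73)), 14), ((np.int64(616), np.int64(188)), 13), ((np.int64(615), np.int64(164)), 14), ((np.int64(592), np.int64(-180)), 72), ((np.int64(435), np.int64(-322)), 284), ((np.int64(364), np.int64(306)), 341)]
top blue [((np.int64(668), np.int64(172)), 69), ((np.int64(595), np.int64(443)), 98), ((np.int64(562), np.int64(180)), 70), ((np.int64(495), np.int64(226)), 190), ((np.int64(425), np.int64(98)), 275)]
side red [((np.int64(425), np.int64(-7)), 312), ((np.int64(689), np.int64(-54)), 60), ((np.int64(582), np.int64(-61)), 68), ((np.int64(600), np.int64(-269)), 16), ((np.int64(562), np.int64(-306)), 38)]
side green [((np.int64(432), np.int64(-150)), 357)]
side yellow [((np.int64(366), np.int64(302)), 339), ((np.int64(704), np.int64(-172)), 88), ((np.int64(593), np.int64(-177)), 94), ((np.int64(425), np.int64(-268)), 18), ((np.int64(435), np.int64(-304)), 439)]
side blue [((np.int64(495), np.int64(251)), 267), ((np.int64(563), np.int64(184)), 39), ((np.int64(669), np.int64(175)), 42), ((np.int64(426), np.int64(116)), 254)]
```

```bash
cat > loc.py <<'E'
from seg import *
T=read_camera('top');S=read_camera('side')
def cen(p,c,near,z,r=60):
    o=[(ce[1],ce[0]) for s,ce,_ in comps(p,c) if np.linalg.norm(plane(p,(ce[1],ce[0]),z)[:2]-near)<r]
    return o
for n,c,near,z in [('button','red',(540,338),126),('lever','blue',(560,405),148)]:
    a=cen(T,c,near,z);b=cen(S,c,near,z);print(n,[plane(T,q,z).round(0) for q in a],[plane(S,q,z).round(0) for q in b])
    if a and b: print(tri([T,S],[a[0],b[0]]))
for c,near in zip(C,[(424,-25),(431,-161),(432,-318),(424,96)]):
    a=cen(T,c,near,25,40);b=cen(S,c,near,25,40);print(c,a and plane(T,a[0],22).round(0),b and plane(S,b[0],22).round(0),a and b and tri([T,S],[a[0],b[0]]))
# lever bar / box yaw in top
for s,ce,m in comps(T,'blue'):
    if np.linalg.norm(plane(T,(ce[1],ce[0]),148)[:2]-(560,405))<60: 
        v,u=np.nonzero(m);w=np.array([plane(T,q,148)[:2] for q in zip(v,u)]);print('bar',w.mean(0),w[:,1].min(),w[:,1].max(),np.degrees(np.arctan(np.polyfit(w[:,1],w[:,0],1)[0])))
# mat yaw
for s,ce,m in comps(T,'yellow'):
    if s[4]>300 and plane(T,(ce[1],ce[0]),3)[1]>250:
        v,u=np.nonzero(m);w=np.array([plane(T,q,3)[:2] for q in zip(v,u)],np.float32);print('mat',cv2.minAreaRect(w))
E
cat > go.py <<'E'
import sys;from h import *
# target x y z theta(deg, tool x heading); prints tool-frame shift
s=env.get_state();x,y,z,w=s['eef_rot'];from scipy.spatial.transform import Rotation as Ro
R=Ro.from_quat(s['eef_rot']);th=np.degrees(np.arctan2(*R.as_matrix()[1::-1,0]));print('t',s['time_s'],'pos',s['position'].round(1),'th',round(th,1),'gap',round(s['finger_gap'],3),'ff',np.round(s['finger_force'],1),'F',s['contact_force'].round(1),'q6',s['joint_pos'][5].round(2))
for a in sys.argv[1:]:
    X=np.array(list(map(float,a.split(','))))
    d=R.as_matrix().T@(X[:3]-s['position'])/1000
    R2=Ro.from_matrix(np.array([[np.cos(np.radians(X[3])),np.sin(np.radians(X[3])),0],[np.sin(np.radians(X[3])),-np.cos(np.radians(X[3])),0],[0,0,-1]]).astype(float))
    print(a,'d',d.round(4),'a',np.degrees((R.inv()*R2).as_rotvec()).round(1))
E
python3 loc.py; python3 go.py 540,340,240,90
```

```text
button [array([531., 325., 126.])] [array([534., 323., 126.])]
(array([532.29473823, 325.91512081, 124.110521  ]), np.float64(0.45461248990583036))
lever [array([564., 402., 148.])] [array([565., 406., 148.])]
(array([564.30691748, 400.97206883, 150.44816867]), np.float64(0.21596264951381577))
red [422. -23.  22.] [425. -29.  22.] (array([423.92122572, -22.998364  ,  16.5277577 ]), np.float64(0.428073981195552))
green [ 430. -162.   22.] [ 433. -169.   22.] (array([ 431.6407729 , -162.44078043,   15.25020986]), np.float64(0.28670479583479364))
yellow [ 433. -320.   22.] [ 424. -286.   22.] (array([ 427.08660502, -314.78430379,   54.27121185]), np.float64(0.7939496606539047))
blue [423.  97.  22.] [427.  92.  22.] (array([425.07918608,  97.09999135,  17.53543936]), np.float64(0.5090518994447741))
bar [564.1535433  401.58172071] 365.4249270079031 439.1658214612921 -0.3585956929911391
mat ((364.9464111328125, 305.0523681640625), (201.31651306152344, 110.90220642089844), 80.95826721191406)
t 4.35 pos [ 259.3 -513.2  238.7] th 26.8 gap 1.005 ff 0.0 F [ 0.9  0.  -0.9] q6 -0.21
540,340,240,90 d [ 0.6353 -0.635  -0.0013] a [  0.    0.  -63.2]
```

```bash
python3 go.py 532,324.5,200,90
```

```text
t 4.35 pos [ 259.3 -513.2  238.7] th 26.8 gap 1.005 ff 0.0 F [ 0.9  0.  -0.9] q6 -0.21
532,324.5,200,90 d [ 0.6211 -0.6248  0.0387] a [  0.    0.  -63.2]
```

```bash
python3 -m crank '[{"dx":0.621,"dy":-0.625,"az":-63.2,"claw":0},{"dx":0.621,"dy":-0.625,"az":-63.2,"claw":0},{"dx":0.621,"dy":-0.625,"az":-63.2,"claw":0},{"dx":0.621,"dy":-0.625,"az":-63.2,"claw":0},{"dx":0.621,"dy":-0.625,"az":-63.2,"claw":0},{"dx":0.621,"dy":-0.625,"az":-63.2,"claw":0},{"dx":0.621,"dy":-0.625,"az":-63.2,"claw":0},{"dx":0.621,"dy":-0.625,"az":-63.2,"claw":0}]'; python3 go.py 532,324.5,150,90
```

```text
t 4.35 pos [ 259.3 -513.2  238.7] th 26.8 gap 1.005 ff 0.0 F [ 0.9  0.  -0.9] q6 -0.21
532,324.5,150,90 d [ 0.6211 -0.6248  0.0887] a [  0.    0.  -63.2]validation failed for argument at $[0]...
```

```bash
python3 -m crank '[{"ax":0,"ay":0,"az":-10,"dx":0.04,"dy":-0.04,"dz":0,"claw":0}]'; python3 go.py 532,324.5,200,90
```

```text
time_s: 4.47
position: [276.2, -461.2, 238.5]
eef_rot: [0.949, 0.316, -0.0, 0.0]
contact_force: [0.8, 0.6, 0.7]
finger_gap: 0.907
finger_force: 0.0
t 4.475 pos [ 276.2 -461.2  238.5] th 36.8 gap 0.907 ff 0.0 F [0.8 0.6 0.7] q6 -0.32
532,324.5,200,90 d [ 0.6757 -0.4756  0.0378] a [  0.    0.  -53.2]
```

```bash
python3 -m crank '[{"ax":0,"ay":0,"az":-53.2,"dx":0.676,"dy":-0.476,"dz":0,"claw":0},{"ax":0,"ay":0,"az":-53.2,"dx":0.676,"dy":-0.476,"dz":0,"claw":0},{"ax":0,"ay":0,"az":-53.2,"dx":0.676,"dy":-0.476,"dz":0,"claw":0},{"ax":0,"ay":0,"az":-53.2,"dx":0.676,"dy":-0.476,"dz":0,"claw":0},{"ax":0,"ay":0,"az":-53.2,"dx":0.676,"dy":-0.476,"dz":0,"claw":0},{"ax":0,"ay":0,"az":-53.2,"dx":0.676,"dy":-0.476,"dz":0,"claw":0},{"ax":0,"ay":0,"az":-53.2,"dx":0.676,"dy":-0.476,"dz":0,"claw":0},{"ax":0,"ay":0,"az":-53.2,"dx":0.676,"dy":-0.476,"dz":0,"claw":0}]'; python3 go.py 532,324.5,150,90
```

```text
time_s: 5.48
position: [432.3, 17.9, 239.3]
eef_rot: [0.707, 0.707, 0.0, 0.001]
contact_force: [1.0, -1.0, 0.6]
finger_gap: 0.013
finger_force: 0.0
t 5.475 pos [432.3  17.9 239.3] th 90.0 gap 0.013 ff 0.0 F [ 1.  -1.   0.6] q6 -0.23
532,324.5,150,90 d [0.3067 0.0995 0.0893] a [ 0.1  0.  -0. ]
```

```bash
python3 -m crank '[{"ax":0,"ay":0,"az":0,"dx":0.307,"dy":0.1,"dz":0.04,"claw":0},{"ax":0,"ay":0,"az":0,"dx":0.307,"dy":0.1,"dz":0.04,"claw":0},{"ax":0,"ay":0,"az":0,"dx":0.307,"dy":0.1,"dz":0.04,"claw":0},{"ax":0,"ay":0,"az":0,"dx":0.307,"dy":0.1,"dz":0.04,"claw":0},{"ax":0,"ay":0,"az":0,"dx":0.307,"dy":0.1,"dz":0.04,"claw":0},{"ax":0,"ay":0,"az":0,"dx":0.307,"dy":0.1,"dz":0.09,"claw":0},{"ax":0,"ay":0,"az":0,"dx":0.307,"dy":0.1,"dz":0.09,"claw":0},{"ax":0,"ay":0,"az":0,"dx":0.307,"dy":0.1,"dz":0.09,"claw":0}]'; python3 go.py 532,324.5,120,90
```

```text
time_s: 6.48
position: [532.2, 322.5, 149.8]
eef_rot: [0.707, 0.707, 0.0, 0.0]
contact_force: [0.9, -0.5, 0.7]
finger_gap: 0.007
finger_force: 0.0
t 6.475 pos [532.2 322.5 149.8] th 90.0 gap 0.007 ff 0.0 F [ 0.9 -0.5  0.7] q6 0.35
532,324.5,120,90 d [ 0.002  -0.0002  0.0298] a [ 0.  0. -0.]
```

```bash
python3 -m crank '[{"ax":0,"ay":0,"az":0,"dx":0.002,"dy":0,"dz":0.02,"claw":0},{"ax":0,"ay":0,"az":0,"dx":0.002,"dy":0,"dz":0.026,"claw":0},{"ax":0,"ay":0,"az":0,"dx":0.002,"dy":0,"dz":0.0305,"claw":0},{"ax":0,"ay":0,"az":0,"dx":0.002,"dy":0,"dz":0.0305,"claw":0},{"ax":0,"ay":0,"az":0,"dx":0.002,"dy":0,"dz":0.0305,"claw":0},{"ax":0,"ay":0,"az":0,"dx":0.002,"dy":0,"dz":0.0305,"claw":0}]'; python3 -m crank '[{"ax":0,"ay":0,"az":0,"dx":0,"dy":0,"dz":-0.05,"claw":35},{"ax":0,"ay":0,"az":0,"dx":0,"dy":-0.05,"dz":-0.08,"claw":35},{"ax":0,"ay":0,"az":0,"dx":0,"dy":-0.1,"dz":-0.08,"claw":35},{"ax":0,"ay":0,"az":0,"dx":0,"dy":-0.1,"dz":-0.08,"claw":35}]';python3 - <<'E'
from seg import *
T=read_camera('top');S=read_camera('side')
for p in(T,S):
  for z in(148,112): print(z,[(plane(p,(ce[1],ce[0]),z).round(0)[:2],s[4]) for s,ce,_ in comps(p,'blue') if np.linalg.norm(plane(p,(ce[1],ce[0]),z)[:2]-(530,405))<80])
cv2.imwrite('pics/lev.png',cv2.resize(cv2.cvtColor(S['image'],cv2.COLOR_RGB2BGR)[90:210,200:400],None,fx=3,fy=3))
E
```

```text
time_s: 7.22
position: [532.2, 324.6, 118.7]
eef_rot: [0.707, 0.707, 0.0, 0.0]
contact_force: [-0.7, -3.8, 4.9]
finger_gap: 0.006
finger_force: 2.4
time_s: 7.72
position: [428.5, 325.4, 197.7]
eef_rot: [0.706, 0.708, -0.001, -0.001]
contact_force: [-0.2, -0.2, -0.1]
finger_gap: 0.351
finger_force: 0.0
148 []
112 []
148 [(array([490., 346.]), np.int32(32))]
112 [(array([491., 407.]), np.int32(32))]
```

View pics/lev.png

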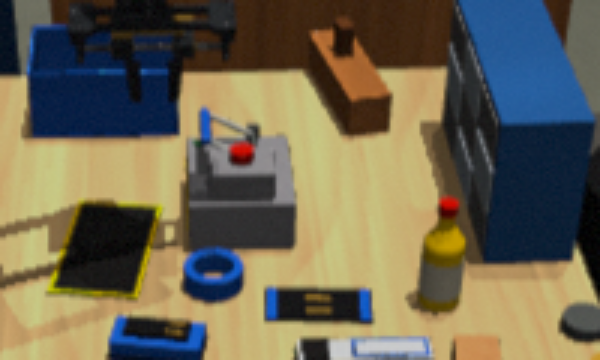

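```bash
python3 go.py 490.5,403,180,90 490.5,403,100,90
```

```text
t 7.825 pos [431.9 325.3 198.2] th 90.0 gap 0.349 ff 0.0 F [-0.5  0.4 -0.6] q6 0.42
490.5,403,180,90 d [0.0776 0.0587 0.0183] a [ 0. -0.  0.]
490.5,403,100,90 d [0.0775 0.0586 0.0983] a [ 0. -0.  0.]
```

```bash
python3 -m crank '[{"ax":0,"ay":0,"az":0,"dx":0.0776,"dy":0.0586,"dz":0.018,"claw":38},{"ax":0,"ay":0,"az":0,"dx":0.0776,"dy":0.0586,"dz":0.018,"claw":38},{"ax":0,"ay":0,"az":0,"dx":0.0776,"dy":0.0586,"dz":0.018,"claw":38},{"ax":0,"ay":0,"az":0,"dx":0.0776,"dy":0.0586,"dz":0.04,"claw":38},{"ax":0,"ay":0,"az":0,"dx":0.0776,"dy":0.0586,"dz":0.07,"claw":38},{"ax":0,"ay":0,"az":0,"dx":0.0776,"dy":0.0586,"dz":0.098,"claw":38},{"ax":0,"ay":0,"az":0,"dx":0.0776,"dy":0.0586,"dz":0.098,"claw":38},{"ax":0,"ay":0,"az":0,"dx":0.0776,"dy":0.0586,"dz":0.098,"claw":38}]'; python3 go.py 490.5,403,100,90
```

```text
time_s: 8.82
position: [491.3, 402.4, 101.3]
eef_rot: [0.707, 0.707, 0.001, 0.0]
contact_force: [0.1, -0.1, -0.2]
finger_gap: 0.379
finger_force: 0.0
t 8.825 pos [491.3 402.4 101.3] th 90.0 gap 0.379 ff 0.0 F [ 0.1 -0.1 -0.2] q6 0.5
490.5,403,100,90 d [ 0.0006 -0.0008  0.0013] a [ 0.1 -0.  -0. ]
```

```bash
python3 -m crank '[{"ax":0,"ay":0,"az":0,"dx":0,"dy":0.012,"dz":-0.0145,"claw":38},{"ax":0,"ay":0,"az":0,"dx":0,"dy":0.0265,"dz":-0.0255,"claw":38},{"ax":0,"ay":0,"az":0,"dx":0,"dy":0.0435,"dz":-0.033,"claw":38},{"ax":0,"ay":0,"az":0,"dx":0,"dy":0.0615,"dz":-0.0365,"claw":38},{"ax":0,"ay":0,"az":0,"dx":0,"dy":0.072,"dz":-0.036,"claw":38},{"ax":0,"ay":0,"az":0,"dx":0,"dy":0.077,"dz":-0.036,"claw":38},{"ax":0,"ay":0,"az":0,"dx":0,"dy":0.077,"dz":-0.036,"claw":38},{"ax":0,"ay":0,"az":0,"dx":0,"dy":0.077,"dz":-0.036,"claw":38}]'; python3 -m crank '[{"ax":0,"ay":0,"az":0,"dx":0,"dy":0,"dz":-0.04,"claw":38},{"ax":0,"ay":0,"az":0,"dx":0,"dy":0,"dz":-0.08,"claw":38},{"ax":0,"ay":0,"az":0,"dx":-0.06,"dy":-0.02,"dz":-0.1,"claw":90},{"ax":0,"ay":0,"az":0,"dx":-0.12,"dy":0,"dz":-0.1,"claw":90},{"ax":0,"ay":0,"az":0,"dx":-0.17,"dy":0,"dz":-0.1,"claw":90}]';python3 - <<'E'
from seg import *
T=read_camera('top');S=read_camera('side')
for p in(T,S):
  for z in(148,112): print(z,[(plane(p,(ce[1],ce[0]),z).round(0)[:2],s[4]) for s,ce,_ in comps(p,'blue') if np.linalg.norm(plane(p,(ce[1],ce[0]),z)[:2]-(530,405))<80])
print('lamp',yaw('lamp_mid',T,22),yaw('lamp_mid',S,22))
E
python3 go.py 655,55,200,0
```

```text
time_s: 9.82
position: [580.1, 403.2, 154.3]
eef_rot: [0.708, 0.706, 0.013, 0.008]
contact_force: [6.6, -11.1, 44.4]
finger_gap: 0.38
finger_force: 21.4
time_s: 10.45
position: [569.6, 230.6, 240.0]
eef_rot: [0.707, 0.707, 0.002, 0.002]
contact_force: [0.7, 0.0, 0.1]
finger_gap: 0.698
finger_force: 0.0
148 [(array([564., 420.]), np.int32(48))]
112 [(array([572., 431.]), np.int32(48))]
148 [(array([565., 406.]), np.int32(31))]
112 [(array([570., 470.]), np.int32(31))]
lamp ([654.1, 53.1, 153.4, 39.1, -0.1], 0.75) ([657.3, 54.8, 152.2, 74.1, -2.6], 0.58)
t 10.65 pos [568.9 231.7 238.7] th 89.9 gap 0.877 ff 0.0 F [-0.7  0.4  0.1] q6 0.2
655,55,200,0 d [-0.1766  0.0864  0.0388] a [ 0.1 -0.2 89.9]
```

```bash
python3 -m crank '[{"ax":0,"ay":0,"az":90,"dx":-0.177,"dy":0.0864,"dz":0,"claw":90},{"ax":0,"ay":0,"az":90,"dx":-0.177,"dy":0.0864,"dz":0,"claw":90},{"ax":0,"ay":0,"az":90,"dx":-0.177,"dy":0.0864,"dz":0,"claw":90},{"ax":0,"ay":0,"az":90,"dx":-0.177,"dy":0.0864,"dz":0.03,"claw":90},{"ax":0,"ay":0,"az":90,"dx":-0.177,"dy":0.0864,"dz":0.06,"claw":90},{"ax":0,"ay":0,"az":90,"dx":-0.177,"dy":0.0864,"dz":0.09,"claw":90},{"ax":0,"ay":0,"az":90,"dx":-0.177,"dy":0.0864,"dz":0.12,"claw":90},{"ax":0,"ay":0,"az":90,"dx":-0.177,"dy":0.0864,"dz":0.13,"claw":90}]'; python3 go.py 655,54,60,0 655,54,11,0
```

```text
time_s: 11.65
position: [653.4, 57.5, 104.5]
eef_rot: [0.999, 0.033, -0.001, -0.0]
contact_force: [0.3, -0.0, 0.1]
finger_gap: 0.901
finger_force: 0.0
t 11.65 pos [653.4  57.5 104.5] th 3.8 gap 0.901 ff 0.0 F [ 0.3 -0.   0.1] q6 1.41
655,54,60,0 d [0.0015 0.0036 0.0445] a [-0.   0.1  3.8]
655,54,11,0 d [0.0016 0.0036 0.0935] a [-0.   0.1  3.8]
```

```bash
python3 -m crank '[{"ax":0,"ay":0,"az":5,"dx":0.0015,"dy":0.0036,"dz":0.03,"claw":90},{"ax":0,"ay":0,"az":5,"dx":0.0015,"dy":0.0036,"dz":0.065,"claw":90},{"ax":0,"ay":0,"az":5,"dx":0.0015,"dy":0.0036,"dz":0.0935,"claw":90},{"ax":0,"ay":0,"az":5,"dx":0.0015,"dy":0.0036,"dz":0.0935,"claw":60},{"ax":0,"ay":0,"az":5,"dx":0.0015,"dy":0.0036,"dz":0.0935,"claw":20},{"ax":0,"ay":0,"az":5,"dx":0.0015,"dy":0.0036,"dz":0.0935,"claw":10},{"ax":0,"ay":0,"az":5,"dx":0.0015,"dy":0.0036,"dz":0.0935,"claw":10},{"ax":0,"ay":0,"az":5,"dx":0.0015,"dy":0.0036,"dz":0.0935,"claw":10}]'; python3 go.py 655,54,150,0 365,304,150,80
```

```text
time_s: 12.65
position: [656.5, 52.2, 14.0]
eef_rot: [1.0, -0.008, 0.001, -0.0]
contact_force: [0.0, 1.4, 5.1]
finger_gap: 0.43
finger_force: 30.0
t 12.65 pos [656.5  52.2  14. ] th -1.0 gap 0.43 ff 30.0 F [0.  1.4 5.1] q6 1.49
655,54,150,0 d [-0.0012 -0.0018 -0.136 ] a [-0.  -0.1 -1. ]
365,304,150,80 d [-0.2954 -0.247  -0.1365] a [  0.1  -0.1 -81. ]
```

```bash
python3 -m crank '[{"ax":0,"ay":0,"az":0,"dx":0,"dy":0,"dz":-0.05,"claw":10},{"ax":0,"ay":0,"az":0,"dx":0,"dy":0,"dz":-0.11,"claw":10},{"ax":0,"ay":0,"az":-82,"dx":-0.2954,"dy":-0.25,"dz":-0.136,"claw":10},{"ax":0,"ay":0,"az":-82,"dx":-0.2954,"dy":-0.25,"dz":-0.136,"claw":10},{"ax":0,"ay":0,"az":-82,"dx":-0.2954,"dy":-0.25,"dz":-0.136,"claw":10},{"ax":0,"ay":0,"az":-82,"dx":-0.2954,"dy":-0.25,"dz":-0.136,"claw":10},{"ax":0,"ay":0,"az":-82,"dx":-0.2954,"dy":-0.25,"dz":-0.136,"claw":10},{"ax":0,"ay":0,"az":-82,"dx":-0.2954,"dy":-0.25,"dz":-0.136,"claw":10}]'; python3 go.py 365,304,100,81 365,304,14.5,81
```

```text
time_s: 13.65
position: [372.2, 299.2, 147.9]
eef_rot: [0.849, 0.529, 0.0, -0.0]
contact_force: [0.1, 0.9, -1.7]
finger_gap: 0.429
finger_force: 30.0
t 13.65 pos [372.2 299.2 147.9] th 63.8 gap 0.429 ff 30.0 F [ 0.1  0.9 -1.7] q6 0.88
365,304,100,81 d [ 0.0012 -0.0086  0.0479] a [  0.   -0.  -17.2]
365,304,14.5,81 d [ 0.0012 -0.0086  0.1334] a [  0.   -0.  -17.2]
```

```bash
python3 -m crank '[{"ax":0,"ay":0,"az":-17,"dx":0.0012,"dy":-0.0086,"dz":0.04,"claw":10},{"ax":0,"ay":0,"az":-17,"dx":0.0012,"dy":-0.0086,"dz":0.08,"claw":10},{"ax":0,"ay":0,"az":-17,"dx":0.0012,"dy":-0.0086,"dz":0.12,"claw":10},{"ax":0,"ay":0,"az":-17,"dx":0.0012,"dy":-0.0086,"dz":0.1335,"claw":10},{"ax":0,"ay":0,"az":-17,"dx":0.0012,"dy":-0.0086,"dz":0.1335,"claw":10},{"ax":0,"ay":0,"az":-17,"dx":0.0012,"dy":-0.0086,"dz":0.1335,"claw":80},{"ax":0,"ay":0,"az":-17,"dx":0.0012,"dy":-0.0086,"dz":0.1335,"claw":80},{"ax":0,"ay":0,"az":-17,"dx":0.0012,"dy":-0.0086,"dz":0.1335,"claw":80}]';  python3 -m crank '[{"ax":0,"ay":0,"az":0,"dx":0,"dy":0,"dz":-0.05,"claw":90},{"ax":0,"ay":0,"az":0,"dx":0,"dy":0,"dz":-0.11,"claw":90},{"ax":0,"ay":0,"az":30,"dx":-0.15,"dy":-0.02,"dz":-0.2,"claw":90},{"ax":0,"ay":0,"az":30,"dx":-0.15,"dy":-0.02,"dz":-0.2,"claw":90},{"ax":0,"ay":0,"az":30,"dx":-0.15,"dy":-0.02,"dz":-0.2,"claw":90}]'
cat > st.py <<'E'
from seg import *
import sys
T=read_camera('top');S=read_camera('side')
for c in C:
  # pack: components by landmark
  for nm,p in(('T',T),('S',S)):
    l=landmark_of(f'pack_{c}_mid',p)[:2]
    print(c,nm,'lm',[(plane(p,q['at'],19).round(0)[:2],round(q['p'],2)) for q in l],'rect',yaw(f'pack_{c}_mid',p,28),end=' ')
    print('col',[(plane(p,(ce[1],ce[0]),3).round(0)[:2].tolist(),int(s[4])) for s,ce,_ in comps(p,c) if 300<plane(p,(ce[1],ce[0]),3)[0]<720 and -420<plane(p,(ce[1],ce[0]),3)[1]<210])
print('lamp',yaw('lamp_mid',T,25),yaw('lamp_mid',S,25))
cv2.imwrite('pics/st_%s.png'%sys.argv[1],cv2.resize(cv2.cvtColor(T['image'],cv2.COLOR_RGB2BGR)[125:290,115:415],None,fx=2.66,fy=2.66,interpolation=cv2.INTER_CUBIC))
E
python3 st.py a; python3 go.py
```

```text
time_s: 14.65
position: [367.4, 303.5, 15.0]
eef_rot: [0.763, 0.646, 0.001, 0.0]
contact_force: [0.2, 0.5, -0.0]
finger_gap: 0.749
finger_force: 0.0
time_s: 15.28
position: [321.9, 157.4, 215.8]
eef_rot: [0.905, 0.425, 0.001, 0.0]
contact_force: [0.4, -0.0, 0.9]
finger_gap: 0.9
finger_force: 0.0
red T lm [(array([427., -34.]), 0.89), (array([ 759., -191.]), 0.33)] rect ([422.7, -22.9, 106.9, 50.6, 12.6], 0.88) col [([688.0, -58.0], 71), ([581.0, -64.0], 83), ([568.0, -374.0], 20), ([424.0, -23.0], 312)]
red S lm [(array([424., -12.]), 0.68)] rect ([425.7, 88.0, 113.5, 89.6, -8.4], 0.75) col [([425.0, -6.0], 294), ([690.0, -53.0], 59), ([582.0, -61.0], 67), ([600.0, -269.0], 16), ([563.0, -306.0], 34)]
green T lm [(array([ 425., -162.]), 0.7)] rect ([429.8, -161.1, 106.1, 52.4, -7.9], 0.59) col [([694.0, 55.0], 80), ([586.0, 62.0], 85), ([432.0, -163.0], 340)]
green S lm [(array([ 436., -168.]), 0.73)] rect ([432.9, -169.6, 107.2, 76.0, -7.5], 0.95) col [([587.0, 67.0], 57), ([695.0, 58.0], 58), ([433.0, -149.0], 341)]
yellow T lm [(array([ 425., -327.]), 0.92)] rect ([430.7, -315.5, 
[... 213 characters left out ...]
28)] rect ([434.5, -323.9, 104.5, 71.9, 2.3], 0.68) col [([704.0, -172.0], 86), ([593.0, -177.0], 94), ([435.0, -302.0], 407), ([422.0, -268.0], 15)]
blue T lm [(array([424., 101.]), 0.67), (array([ 425., -163.]), 0.47)] rect ([424.1, 96.3, 106.7, 51.2, -10.8], 0.85) col [([668.0, 172.0], 68), ([562.0, 180.0], 71), ([432.0, 93.0], 221)]
blue S lm [(array([423., 119.]), 0.78), (array([ 288., -368.]), 0.32)] rect ([427.8, 87.3, 104.8, 81.0, -2.6], 0.66) col [([563.0, 184.0], 39), ([669.0, 175.0], 43), ([427.0, 117.0], 240)]
lamp ([634.4, 55.1, 125.2, 66.8, -3.6], 0.26) ([365.8, 299.9, 193.9, 51.7, 81.1], 0.92)
t 16.275 pos [322.4 158.7 214.4] th 50.5 gap 0.902 ff 0.0 F [-0.5 -0.5  0.5] q6 0.81
```

View pics/st_a.png

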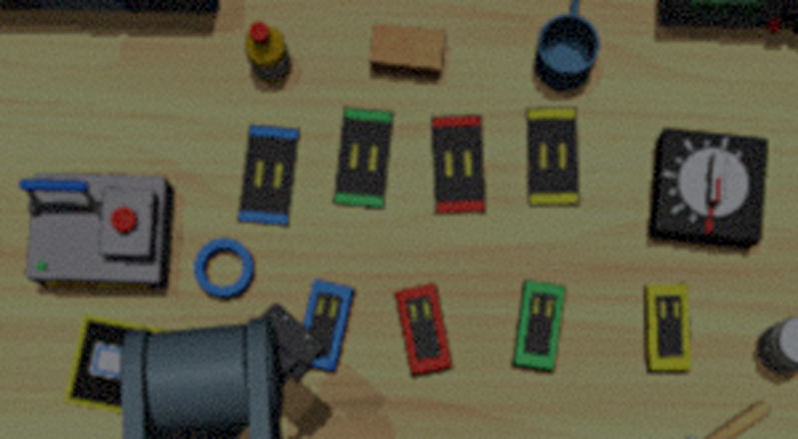

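```bash
python3 go.py 425,97.5,80,-11.5 425,97.5,5,-11.5
```

```text
t 16.275 pos [322.4 158.7 214.4] th 50.5 gap 0.902 ff 0.0 F [-0.5 -0.5  0.5] q6 0.81
425,97.5,80,-11.5 d [0.018  0.1181 0.1344] a [-0. -0. 62.]
425,97.5,5,-11.5 d [0.018  0.1181 0.2094] a [-0. -0. 62.]
```

```bash
python3 -m crank '[{"ax":0,"ay":0,"az":62,"dx":0.018,"dy":0.118,"dz":0.05,"claw":95},{"ax":0,"ay":0,"az":62,"dx":0.018,"dy":0.118,"dz":0.1,"claw":95},{"ax":0,"ay":0,"az":62,"dx":0.018,"dy":0.118,"dz":0.134,"claw":95},{"ax":0,"ay":0,"az":62,"dx":0.018,"dy":0.118,"dz":0.134,"claw":95},{"ax":0,"ay":0,"az":62,"dx":0.018,"dy":0.118,"dz":0.134,"claw":95},{"ax":0,"ay":0,"az":62,"dx":0.018,"dy":0.118,"dz":0.134,"claw":95},{"ax":0,"ay":0,"az":62,"dx":0.018,"dy":0.118,"dz":0.134,"claw":95},{"ax":0,"ay":0,"az":62,"dx":0.018,"dy":0.118,"dz":0.134,"claw":95}]'; python3 -m crank '[{"ax":0,"ay":0,"az":0,"dx":0,"dy":0,"dz":0.03,"claw":95},{"ax":0,"ay":0,"az":0,"dx":0,"dy":0,"dz":0.06,"claw":95},{"ax":0,"ay":0,"az":0,"dx":0,"dy":0,"dz":0.075,"claw":95},{"ax":0,"ay":0,"az":0,"dx":0,"dy":0,"dz":0.075,"claw":60},{"ax":0,"ay":0,"az":0,"dx":0,"dy":0,"dz":0.075,"claw":30},{"ax":0,"ay":0,"az":0,"dx":0,"dy":0,"dz":0.075,"claw":30},{"ax":0,"ay":0,"az":0,"dx":0,"dy":0,"dz":0.075,"claw":30},{"ax":0,"ay":0,"az":0,"dx":0,"dy":0,"dz":0.075,"claw":30}]'; python3 go.py 615.5,178,80,-4.6
```

```text
time_s: 17.27
position: [425.0, 97.5, 80.5]
eef_rot: [0.995, -0.099, 0.0, -0.0]
contact_force: [-0.1, 0.3, -0.5]
finger_gap: 0.954
finger_force: 0.0
time_s: 18.27
position: [425.8, 97.6, 6.2]
eef_rot: [0.995, -0.1, 0.001, -0.0]
contact_force: [-0.3, 1.0, 6.8]
finger_gap: 0.566
finger_force: 30.0
t 18.275 pos [425.8  97.6   6.2] th -11.5 gap 0.566 ff 30.0 F [-0.3  1.   6.8] q6 1.72
615.5,178,80,-4.6 d [ 0.17   -0.1165 -0.0734] a [-0.  -0.1 -6.9]
```

```bash
python3 -m crank '[{"ax":0,"ay":0,"az":0,"dx":0,"dy":0,"dz":-0.06,"claw":30},{"ax":0,"ay":0,"az":-6.9,"dx":0.05,"dy":-0.035,"dz":-0.074,"claw":30},{"ax":0,"ay":0,"az":-6.9,"dx":0.1,"dy":-0.07,"dz":-0.074,"claw":30},{"ax":0,"ay":0,"az":-6.9,"dx":0.15,"dy":-0.1,"dz":-0.074,"claw":30},{"ax":0,"ay":0,"az":-6.9,"dx":0.17,"dy":-0.1165,"dz":-0.074,"claw":30},{"ax":0,"ay":0,"az":-6.9,"dx":0.17,"dy":-0.1165,"dz":-0.074,"claw":30}]'; python3 go.py 615.5,178,9.5,-4.6
```

```text
time_s: 19.02
position: [615.0, 178.3, 78.2]
eef_rot: [0.999, -0.04, -0.001, 0.0]
contact_force: [-0.0, 0.2, -4.5]
finger_gap: 0.564
finger_force: 30.0
t 19.025 pos [615.  178.3  78.2] th -4.5 gap 0.564 ff 30.0 F [-0.   0.2 -4.5] q6 1.75
615.5,178,9.5,-4.6 d [0.0006 0.0003 0.0687] a [0.  0.1 0.1]
```

```bash
python3 -m crank '[{"ax":0,"ay":0,"az":0,"dx":0,"dy":0,"dz":0.04,"claw":30},{"ax":0,"ay":0,"az":0,"dx":0,"dy":0,"dz":0.06,"claw":30},{"ax":0,"ay":0,"az":0,"dx":0,"dy":0,"dz":0.069,"claw":30},{"ax":0,"ay":0,"az":0,"dx":0,"dy":0,"dz":0.069,"claw":30}]'; python3 go.py; python3 -m crank '[{"ax":0,"ay":0,"az":0,"dx":0,"dy":0,"dz":0,"claw":80},{"ax":0,"ay":0,"az":0,"dx":0,"dy":0,"dz":0,"claw":80},{"ax":0,"ay":0,"az":0,"dx":0,"dy":0,"dz":-0.03,"claw":80},{"ax":0,"ay":0,"az":0,"dx":0,"dy":0,"dz":-0.08,"claw":80},{"ax":0,"ay":0,"az":0,"dx":0,"dy":0,"dz":-0.09,"claw":80}]'; python3 go.py 423.5,-22,80,12.3
```

```text
time_s: 19.52
position: [614.5, 177.6, 10.5]
eef_rot: [0.999, -0.04, -0.0, 0.0]
contact_force: [0.9, -0.0, -4.4]
finger_gap: 0.561
finger_force: 30.0
t 19.525 pos [614.5 177.6  10.5] th -4.6 gap 0.561 ff 30.0 F [ 0.9 -0.  -4.4] q6 1.75
time_s: 20.15
position: [618.0, 178.2, 105.5]
eef_rot: [0.999, -0.04, 0.004, -0.001]
contact_force: [0.7, 0.4, -0.0]
finger_gap: 0.796
finger_force: 0.0
t 20.15 pos [618.  178.2 105.5] th -4.6 gap 0.796 ff 0.0 F [ 0.7  0.4 -0. ] q6 1.75
423.5,-22,80,12.3 d [-0.1781  0.2152  0.0237] a [ -0.   -0.5 -16.9]
```

```bash
cat > chk.py <<'E'
from seg import *
import sys
T=read_camera('top');S=read_camera('side')
for c in sys.argv[1:]: print(c,'T',yaw(f'pack_{c}_mid',T,28),'S',yaw(f'pack_{c}_mid',S,28))
E
python3 -m crank '[{"ax":0,"ay":0,"az":-16.9,"dx":-0.178,"dy":0.215,"dz":0,"claw":95},{"ax":0,"ay":0,"az":-16.9,"dx":-0.178,"dy":0.215,"dz":0,"claw":95},{"ax":0,"ay":0,"az":-16.9,"dx":-0.178,"dy":0.215,"dz":0.02,"claw":95},{"ax":0,"ay":0,"az":-16.9,"dx":-0.178,"dy":0.215,"dz":0.02,"claw":95},{"ax":0,"ay":0,"az":-16.9,"dx":-0.178,"dy":0.215,"dz":0.02,"claw":95},{"ax":0,"ay":0,"az":-16.9,"dx":-0.178,"dy":0.215,"dz":0.02,"claw":95},{"ax":0,"ay":0,"az":-16.9,"dx":-0.178,"dy":0.215,"dz":0.02,"claw":95}]'; python3 chk.py red blue; python3 go.py 423.5,-22,5,12.3
```

```text
time_s: 21.02
position: [421.1, -22.2, 80.8]
eef_rot: [0.994, 0.107, 0.001, 0.0]
contact_force: [1.0, -0.5, 1.4]
finger_gap: 0.949
finger_force: 0.0
red T ([608.6, 167.8, 127.8, 57.8, -8.7], 0.49) S ([424.8, -31.2, 107.7, 81.9, 10.6], 0.67)
blue T ([611.8, 175.1, 108.0, 54.1, -5.2], 0.98) S ([350.3, 285.9, 159.4, 23.9, 89.0], 0.75)
t 21.325 pos [420.5 -21.7  80.4] th 12.4 gap 0.954 ff 0.0 F [-0.   0.2  1. ] q6 1.02
423.5,-22,5,12.3 d [0.0028 0.0009 0.0754] a [-0.  -0.   0.1]
```

```bash
python3 -m crank '[{"ax":0,"ay":0,"az":0,"dx":0.003,"dy":0,"dz":0.03,"claw":95},{"ax":0,"ay":0,"az":0,"dx":0.003,"dy":0,"dz":0.06,"claw":95},{"ax":0,"ay":0,"az":0,"dx":0.003,"dy":0,"dz":0.0755,"claw":95},{"ax":0,"ay":0,"az":0,"dx":0.003,"dy":0,"dz":0.0755,"claw":60},{"ax":0,"ay":0,"az":0,"dx":0.003,"dy":0,"dz":0.0755,"claw":30},{"ax":0,"ay":0,"az":0,"dx":0.003,"dy":0,"dz":0.0755,"claw":30},{"ax":0,"ay":0,"az":0,"dx":0.003,"dy":0,"dz":0.0755,"claw":30},{"ax":0,"ay":0,"az":0,"dx":0.003,"dy":0,"dz":0.0755,"claw":30}]'; python3 go.py 635,-59.5,80,3.4
```

```text
time_s: 22.32
position: [423.7, -21.8, 5.6]
eef_rot: [0.994, 0.107, 0.001, 0.0]
contact_force: [-1.5, 2.1, 6.5]
finger_gap: 0.567
finger_force: 30.0
t 22.325 pos [423.7 -21.8   5.6] th 12.3 gap 0.567 ff 30.0 F [-1.5  2.1  6.5] q6 1.02
635,-59.5,80,3.4 d [ 0.1985  0.082  -0.0741] a [ 0.  -0.1  8.9]
```

```bash
python3 -m crank '[{"ax":0,"ay":0,"az":0,"dx":0,"dy":0,"dz":-0.06,"claw":30},{"ax":0,"ay":0,"az":8.9,"dx":0.05,"dy":0.02,"dz":-0.074,"claw":30},{"ax":0,"ay":0,"az":8.9,"dx":0.1,"dy":0.04,"dz":-0.074,"claw":30},{"ax":0,"ay":0,"az":8.9,"dx":0.15,"dy":0.06,"dz":-0.074,"claw":30},{"ax":0,"ay":0,"az":8.9,"dx":0.1985,"dy":0.082,"dz":-0.074,"claw":30},{"ax":0,"ay":0,"az":8.9,"dx":0.1985,"dy":0.082,"dz":-0.074,"claw":30},{"ax":0,"ay":0,"az":8.9,"dx":0.1985,"dy":0.082,"dz":-0.074,"claw":30}]'; python3 go.py 635,-59.5,8.5,3.4
```

```text
time_s: 23.2
position: [632.7, -58.9, 77.1]
eef_rot: [1.0, 0.03, -0.002, -0.001]
contact_force: [-0.1, 0.4, -4.6]
finger_gap: 0.563
finger_force: 30.0
t 23.2 pos [632.7 -58.9  77.1] th 3.4 gap 0.563 ff 30.0 F [-0.1  0.4 -4.6] q6 1.23
635,-59.5,8.5,3.4 d [0.0025 0.0009 0.0686] a [-0.1  0.2  0. ]
```

```bash
python3 -m crank '[{"ax":0,"ay":0,"az":0,"dx":0.0015,"dy":0,"dz":0.04,"claw":30},{"ax":0,"ay":0,"az":0,"dx":0.0015,"dy":0,"dz":0.06,"claw":30},{"ax":0,"ay":0,"az":0,"dx":0.0015,"dy":0,"dz":0.069,"claw":30},{"ax":0,"ay":0,"az":0,"dx":0.0015,"dy":0,"dz":0.069,"claw":30}]'; python3 go.py; python3 -m crank '[{"ax":0,"ay":0,"az":0,"dx":0,"dy":0,"dz":0,"claw":80},{"ax":0,"ay":0,"az":0,"dx":0,"dy":0,"dz":0,"claw":80},{"ax":0,"ay":0,"az":0,"dx":0,"dy":0,"dz":-0.03,"claw":80},{"ax":0,"ay":0,"az":0,"dx":0,"dy":0,"dz":-0.08,"claw":80},{"ax":0,"ay":0,"az":0,"dx":0,"dy":0,"dz":-0.09,"claw":80}]'; python3 go.py 431,-161,80,-7.8
```

```text
time_s: 23.7
position: [635.8, -59.2, 10.1]
eef_rot: [1.0, 0.03, -0.0, -0.0]
contact_force: [0.2, 0.1, -4.1]
finger_gap: 0.566
finger_force: 30.0
t 23.7 pos [635.8 -59.2  10.1] th 3.4 gap 0.566 ff 30.0 F [ 0.2  0.1 -4.1] q6 1.23
time_s: 24.32
position: [639.2, -60.1, 105.1]
eef_rot: [1.0, 0.03, 0.004, 0.001]
contact_force: [-0.5, -0.9, -0.7]
finger_gap: 0.797
finger_force: 0.0
t 24.325 pos [639.2 -60.1 105.1] th 3.4 gap 0.797 ff 0.0 F [-0.5 -0.9 -0.7] q6 1.23
431,-161,80,-7.8 d [-0.214   0.0882  0.0236] a [ 0.1 -0.5 11.2]
```

```bash
python3 -m crank '[{"ax":0,"ay":0,"az":11.2,"dx":-0.207,"dy":0.088,"dz":0,"claw":95},{"ax":0,"ay":0,"az":11.2,"dx":-0.207,"dy":0.088,"dz":0,"claw":95},{"ax":0,"ay":0,"az":11.2,"dx":-0.207,"dy":0.088,"dz":0.02,"claw":95},{"ax":0,"ay":0,"az":11.2,"dx":-0.207,"dy":0.088,"dz":0.02,"claw":95},{"ax":0,"ay":0,"az":11.2,"dx":-0.207,"dy":0.088,"dz":0.02,"claw":95},{"ax":0,"ay":0,"az":11.2,"dx":-0.207,"dy":0.088,"dz":0.02,"claw":95}]'; python3 chk.py green red; python3 go.py 431,-161,5,-7.8
```

```text
time_s: 25.08
position: [435.4, -159.8, 80.3]
eef_rot: [0.998, -0.068, 0.001, 0.0]
contact_force: [-0.4, -0.8, -0.1]
finger_gap: 0.953
finger_force: 0.0
green T ([405.8, -159.6, 55.5, 43.2, 64.5], 0.46) S ([432.9, -170.0, 106.0, 74.7, -6.2], 0.87)
red T ([633.4, -61.1, 108.0, 50.4, 3.5], 0.65) S ([635.2, -63.6, 109.5, 79.2, 4.3], 0.8)
t 25.375 pos [ 435.2 -159.1   79.9] th -7.7 gap 0.948 ff 0.0 F [ 0.9 -0.   0.1] q6 1.1
431,-161,5,-7.8 d [-0.004   0.0024  0.0749] a [ 0.  -0.   0.1]
```

```bash
python3 -m crank '[{"ax":0,"ay":0,"az":0,"dx":-0.004,"dy":0.0024,"dz":0.03,"claw":95},{"ax":0,"ay":0,"az":0,"dx":-0.004,"dy":0.0024,"dz":0.06,"claw":95},{"ax":0,"ay":0,"az":0,"dx":-0.004,"dy":0.0024,"dz":0.0755,"claw":95},{"ax":0,"ay":0,"az":0,"dx":-0.004,"dy":0.0024,"dz":0.0755,"claw":60},{"ax":0,"ay":0,"az":0,"dx":-0.004,"dy":0.0024,"dz":0.0755,"claw":30},{"ax":0,"ay":0,"az":0,"dx":-0.004,"dy":0.0024,"dz":0.0755,"claw":30},{"ax":0,"ay":0,"az":0,"dx":-0.004,"dy":0.0024,"dz":0.0755,"claw":30},{"ax":0,"ay":0,"az":0,"dx":-0.004,"dy":0.0024,"dz":0.0755,"claw":30}]'; python3 go.py 640.5,60.5,80,-4.2
```

```text
time_s: 26.38
position: [431.0, -161.7, 5.2]
eef_rot: [0.998, -0.068, 0.001, 0.0]
contact_force: [-1.1, 1.1, 6.4]
finger_gap: 0.565
finger_force: 30.0
t 26.375 pos [ 431.  -161.7    5.2] th -7.8 gap 0.565 ff 30.0 F [-1.1  1.1  6.4] q6 1.09
640.5,60.5,80,-4.2 d [ 0.1776 -0.2485 -0.0747] a [ 0.  -0.1 -3.6]
```

```bash
python3 -m crank '[{"ax":0,"ay":0,"az":0,"dx":0,"dy":0,"dz":-0.06,"claw":30},{"ax":0,"ay":0,"az":-3.6,"dx":0.03,"dy":-0.042,"dz":-0.085,"claw":30},{"ax":0,"ay":0,"az":-3.6,"dx":0.06,"dy":-0.084,"dz":-0.085,"claw":30},{"ax":0,"ay":0,"az":-3.6,"dx":0.09,"dy":-0.126,"dz":-0.085,"claw":30},{"ax":0,"ay":0,"az":-3.6,"dx":0.12,"dy":-0.168,"dz":-0.085,"claw":30},{"ax":0,"ay":0,"az":-3.6,"dx":0.15,"dy":-0.21,"dz":-0.085,"claw":30},{"ax":0,"ay":0,"az":-3.6,"dx":0.1776,"dy":-0.2485,"dz":-0.085,"claw":30},{"ax":0,"ay":0,"az":-3.6,"dx":0.1776,"dy":-0.2485,"dz":-0.085,"claw":30}]'; python3 go.py 640.5,60.5,7.5,-4.2
```

```text
time_s: 27.38
position: [640.6, 63.5, 88.3]
eef_rot: [0.999, -0.035, -0.0, -0.0]
contact_force: [-0.0, -0.0, -3.8]
finger_gap: 0.56
finger_force: 30.0
t 27.375 pos [640.6  63.5  88.3] th -4.0 gap 0.56 ff 30.0 F [-0.  -0.  -3.8] q6 1.55
640.5,60.5,7.5,-4.2 d [0.0001 0.0031 0.0808] a [-0.   0.   0.2]
```

```bash
python3 -m crank '[{"ax":0,"ay":0,"az":0,"dx":0,"dy":0.002,"dz":0.04,"claw":30},{"ax":0,"ay":0,"az":0,"dx":0,"dy":0.002,"dz":0.07,"claw":30},{"ax":0,"ay":0,"az":0,"dx":0,"dy":0.002,"dz":0.0805,"claw":30},{"ax":0,"ay":0,"az":0,"dx":0,"dy":0.002,"dz":0.0805,"claw":30}]'; python3 go.py; python3 -m crank '[{"ax":0,"ay":0,"az":0,"dx":0,"dy":0,"dz":0,"claw":80},{"ax":0,"ay":0,"az":0,"dx":0,"dy":0,"dz":0,"claw":80},{"ax":0,"ay":0,"az":0,"dx":0,"dy":0,"dz":-0.03,"claw":80},{"ax":0,"ay":0,"az":0,"dx":0,"dy":0,"dz":-0.08,"claw":80},{"ax":0,"ay":0,"az":0,"dx":0,"dy":0,"dz":-0.09,"claw":80}]'; python3 go.py 432,-318,80,1
```

```text
time_s: 27.88
position: [638.9, 58.3, 8.7]
eef_rot: [0.999, -0.037, -0.001, 0.0]
contact_force: [0.4, 0.1, -3.5]
finger_gap: 0.564
finger_force: 30.0
t 27.875 pos [638.9  58.3   8.7] th -4.2 gap 0.564 ff 30.0 F [ 0.4  0.1 -3.5] q6 1.55
time_s: 28.5
position: [642.9, 58.6, 103.9]
eef_rot: [0.999, -0.036, 0.004, 0.0]
contact_force: [1.0, -0.1, 0.5]
finger_gap: 0.8
finger_force: 0.0
t 28.5 pos [642.9  58.6 103.9] th -4.2 gap 0.8 ff 0.0 F [ 1.  -0.1  0.5] q6 1.55
432,-318,80,1 d [-0.183   0.3909  0.0224] a [ 0.  -0.5 -5.2]
```

```bash
python3 -m crank '[{"ax":0,"ay":0,"az":-5.2,"dx":-0.18,"dy":0.391,"dz":0,"claw":95},{"ax":0,"ay":0,"az":-5.2,"dx":-0.18,"dy":0.391,"dz":0,"claw":95},{"ax":0,"ay":0,"az":-5.2,"dx":-0.18,"dy":0.391,"dz":0,"claw":95},{"ax":0,"ay":0,"az":-5.2,"dx":-0.18,"dy":0.391,"dz":0,"claw":95},{"ax":0,"ay":0,"az":-5.2,"dx":-0.18,"dy":0.391,"dz":0,"claw":95},{"ax":0,"ay":0,"az":-5.2,"dx":-0.18,"dy":0.391,"dz":0,"claw":95},{"ax":0,"ay":0,"az":-5.2,"dx":-0.18,"dy":0.391,"dz":0,"claw":95},{"ax":0,"ay":0,"az":-5.2,"dx":-0.18,"dy":0.391,"dz":0,"claw":95}]'; python3 chk.py yellow green red blue; python3 go.py 432,-317,5,1
```

```text
time_s: 29.5
position: [429.9, -321.3, 98.9]
eef_rot: [1.0, 0.006, 0.0, 0.0]
contact_force: [-0.2, -0.0, 0.7]
finger_gap: 0.95
finger_force: 0.0
yellow T None S ([433.9, -324.9, 109.7, 75.9, 0.3], 0.73)
green T ([637.0, 54.8, 109.7, 54.6, -3.5], 0.91) S ([640.4, 53.0, 101.9, 81.3, -7.3], 0.67)
red T ([632.9, -60.9, 107.8, 52.8, 1.3], 0.71) S ([637.1, -63.7, 110.1, 82.1, 4.7], 0.7)
blue T ([612.0, 174.8, 108.7, 54.1, -4.5], 0.86) S ([614.6, 171.8, 103.9, 82.1, -2.6], 0.83)
t 30.0 pos [ 432.2 -317.2   98.8] th 1.1 gap 0.951 ff 0.0 F [-0.8 -0.5 -0.2] q6 0.7
432,-317,5,1 d [-0.0002 -0.0002  0.0938] a [-0.   0.   0.1]
```

```bash
python3 -m crank '[{"ax":0,"ay":0,"az":0,"dx":0,"dy":0,"dz":0.04,"claw":95},{"ax":0,"ay":0,"az":0,"dx":0,"dy":0,"dz":0.075,"claw":95},{"ax":0,"ay":0,"az":0,"dx":0,"dy":0,"dz":0.094,"claw":95},{"ax":0,"ay":0,"az":0,"dx":0,"dy":0,"dz":0.094,"claw":60},{"ax":0,"ay":0,"az":0,"dx":0,"dy":0,"dz":0.094,"claw":30},{"ax":0,"ay":0,"az":0,"dx":0,"dy":0,"dz":0.094,"claw":30},{"ax":0,"ay":0,"az":0,"dx":0,"dy":0,"dz":0.094,"claw":30},{"ax":0,"ay":0,"az":0,"dx":0,"dy":0,"dz":0.094,"claw":30}]'; python3 go.py 648,-176,80,2.3
```

```text
time_s: 31.0
position: [432.3, -318.4, 6.0]
eef_rot: [1.0, 0.009, 0.001, 0.0]
contact_force: [0.4, 1.7, 7.2]
finger_gap: 0.567
finger_force: 29.9
t 31.0 pos [ 432.3 -318.4    6. ] th 1.0 gap 0.567 ff 29.9 F [0.4 1.7 7.2] q6 0.7
648,-176,80,2.3 d [ 0.2183 -0.1384 -0.0739] a [ 0.1 -0.1 -1.3]
```

```bash
python3 -m crank '[{"ax":0,"ay":0,"az":0,"dx":0,"dy":0,"dz":-0.06,"claw":30},{"ax":0,"ay":0,"az":-1.3,"dx":0.05,"dy":-0.032,"dz":-0.085,"claw":30},{"ax":0,"ay":0,"az":-1.3,"dx":0.1,"dy":-0.064,"dz":-0.085,"claw":30},{"ax":0,"ay":0,"az":-1.3,"dx":0.15,"dy":-0.096,"dz":-0.085,"claw":30},{"ax":0,"ay":0,"az":-1.3,"dx":0.195,"dy":-0.125,"dz":-0.085,"claw":30},{"ax":0,"ay":0,"az":-1.3,"dx":0.2183,"dy":-0.1384,"dz":-0.085,"claw":30},{"ax":0,"ay":0,"az":-1.3,"dx":0.2183,"dy":-0.1384,"dz":-0.085,"claw":30}]'; python3 go.py 648,-176,7.5,2.3
```

```text
time_s: 31.88
position: [648.0, -173.7, 88.5]
eef_rot: [1.0, 0.022, -0.001, -0.0]
contact_force: [-0.6, 0.2, -6.7]
finger_gap: 0.562
finger_force: 29.9
t 31.875 pos [ 648.  -173.7   88.5] th 2.5 gap 0.562 ff 29.9 F [-0.6  0.2 -6.7] q6 1.09
648,-176,7.5,2.3 d [-0.      0.0024  0.081 ] a [-0.1  0.1  0.2]
```

```bash
python3 -m crank '[{"ax":0,"ay":0,"az":0,"dx":0,"dy":0.001,"dz":0.04,"claw":30},{"ax":0,"ay":0,"az":0,"dx":0,"dy":0.001,"dz":0.07,"claw":30},{"ax":0,"ay":0,"az":0,"dx":0,"dy":0.001,"dz":0.081,"claw":30},{"ax":0,"ay":0,"az":0,"dx":0,"dy":0.001,"dz":0.081,"claw":30}]'; python3 go.py; python3 -m crank '[{"ax":0,"ay":0,"az":0,"dx":0,"dy":0,"dz":0,"claw":80},{"ax":0,"ay":0,"az":0,"dx":0,"dy":0,"dz":0,"claw":80},{"ax":0,"ay":0,"az":0,"dx":0,"dy":0,"dz":-0.03,"claw":80},{"ax":0,"ay":0,"az":0,"dx":0,"dy":0,"dz":-0.08,"claw":80},{"ax":0,"ay":0,"az":0,"dx":0,"dy":0,"dz":-0.13,"claw":80},{"ax":0,"ay":0,"az":0,"dx":-0.15,"dy":0,"dz":-0.16,"claw":80},{"ax":0,"ay":0,"az":0,"dx":-0.25,"dy":0,"dz":-0.16,"claw":80},{"ax":0,"ay":0,"az":0,"dx":-0.25,"dy":0,"dz":-0.16,"claw":80}]'; python3 chk.py yellow green red blue; python3 st.py b; python3 go.py
```

```text
time_s: 32.38
position: [646.7, -177.1, 8.9]
eef_rot: [1.0, 0.02, -0.001, -0.0]
contact_force: [0.4, -0.4, -4.6]
finger_gap: 0.566
finger_force: 29.9
t 32.375 pos [ 646.7 -177.1    8.9] th 2.3 gap 0.566 ff 29.9 F [ 0.4 -0.4 -4.6] q6 1.09
time_s: 33.38
position: [460.7, -184.6, 164.0]
eef_rot: [1.0, 0.02, 0.001, 0.001]
contact_force: [-0.2, -0.8, -0.1]
finger_gap: 0.799
finger_force: 0.0
yellow T ([647.4, -175.5, 98.6, 52.6, 0.3], 0.89) S ([646.3, -182.1, 108.7, 74.5, 3.8], 0.65)
green T ([637.0, 56.1, 108.4, 54.0, -1.2], 0.6) S ([640.5, 52.5, 103.9, 85.5, -4.7], 0.78)
red T ([632.9, -60.8, 107.8, 52.7, 1.3], 0.86) S ([637.8, -64.0, 108.9, 79.7, 3.7], 0.72)
blue T ([611.3, 174.7, 106.0, 52.9, -4.5], 0.75) S ([614.4, 169.0, 104.1, 87.7, -2.5], 0.7)
red T lm [(array([638., -67.]), 0.6)] rect ([634.6, -62.3, 104.5, 49.1, 1.3], 0.57) col [([630.0, -61.0], 432), ([568.0, -374.0], 20)]
red S lm [(array([639., -53.]), 0.73)] rect ([636.5, -64.1, 109.0, 78.5, 3.3], 0.85) col [([634.0, -45.0], 386), ([600.0, -269.0], 16), ([562.0, -306.0], 37)]
green T lm [(array([638.,  61.]), 0.8), (array([3
[... 174 characters left out ...]
2, 53.3, 104.4, 82.6, -7.3], 0.75) col [([642.0, 76.0], 358)]
yellow T lm [(array([632.,  61.]), 0.71), (array([ 648., -177.]), 0.57)] rect ([649.0, -177.2, 95.1, 49.5, 0.6], 0.61) col [([673.0, -177.0], 190)]
yellow S lm [(array([ 647., -181.]), 0.77), (array([644.,  54.]), 0.24)] rect ([646.1, -182.0, 104.1, 74.5, 3.3], 0.85) col [([647.0, -163.0], 447)]
blue T lm [(array([617., 175.]), 0.78)] rect None col [([612.0, 177.0], 376)]
blue S lm [] rect ([614.6, 169.0, 104.5, 87.7, -2.5], 0.78) col [([618.0, 197.0], 274)]
lamp ([365.7, 298.4, 155.6, 41.0, 79.9], 0.92) ([367.9, 299.9, 183.6, 44.3, 81.1], 0.71)
t 34.875 pos [ 462.  -184.2  162.8] th 2.3 gap 0.801 ff 0.0 F [ 0.5  0.  -0.6] q6 0.91
```

View pics/st_b.png

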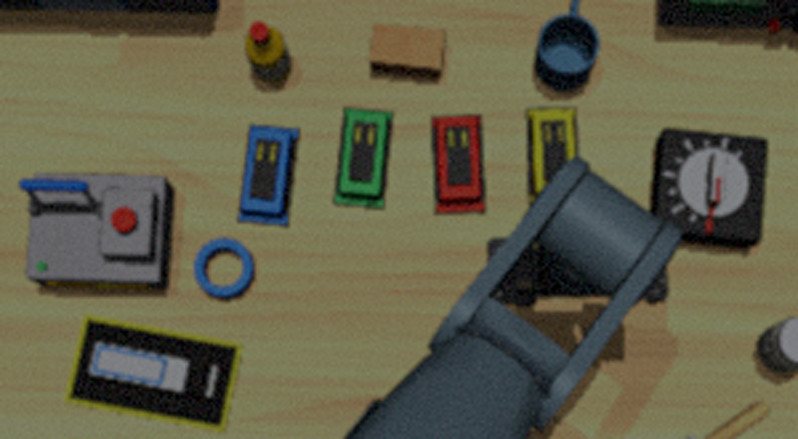

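Run:
```python
from seg import *
T=read_camera('top');S=read_camera('side')
for nm,p in(('T',T),('S',S)):
    a=np.array(proj(p,np.array([605,-368,69.])));print(nm,'px',a.round(1))
    h=cv2.cvtColor(cv2.GaussianBlur(p['image'],(3,3),0),cv2.COLOR_RGB2HSV)
    m=((h[...,1]<60)&(h[...,2]>120)).astype(np.uint8)
    n,l,s,c=cv2.connectedComponentsWithStats(m)
    for i in range(1,n):
        if s[i][4]>25 and np.hypot(*(c[i][::-1]-a))<40:
            u=np.argwhere(l==i);hu=cv2.convexHull(u.astype(np.float32))[:,0]
            w=np.array([plane(p,q,69)[:2] for q in hu],np.float32)
            print(' comp',s[i][4],'circ',cv2.minEnclosingCircle(w),'ell',cv2.fitEllipse(w) if len(w)>5 else '')
    for s_,ce,_ in comps(p,'red'):
        if np.hypot(*(ce[::-1]-a))<40: print(' red',s_[4],ce.round(1),'z60',plane(p,ce[::-1],60).round(0)[:2],'z100',plane(p,ce[::-1],103).round(0)[:2])
    print(' lm',[(plane(p,q['at'],89).round(0)[:2],round(q['p'],2)) for q in landmark_of('dial_grip',p)])
a=cv2.cvtColor(T['image'],cv2.COLOR_RGB2BGR)[165:225,350:415];b=cv2.cvtColor(S['image'],cv2.COLOR_RGB2BGR)[270:335,290:355]
cv2.imwrite('pics/dial.png',np.hstack([cv2.resize(a,(390,390),interpolation=cv2.INTER_CUBIC),cv2.resize(b,(390,390),interpolation=cv2.INTER_CUBIC)]))
```

```text
T px [192.7 383.2]
 comp 138 circ ((605.32861328125, -354.76611328125), 35.16020202636719) ell ((605.0176391601562, -358.2973937988281), (57.71930694580078, 69.92316436767578), 84.23727416992188)
 comp 156 circ ((604.1863403320312, -375.458251953125), 36.12525939941406) ell ((604.2418823242188, -383.7295227050781), (37.20802688598633, 76.87163543701172), 92.97803497314453)
 red 20 [381.2 208. ] z60 [ 557. -363.] z100 [ 548. -355.]
 lm [(array([ 613., -363.]), 0.73), (array([593., 164.]), 0.51)]
S px [296.2 320.8]
 comp 418 circ ((606.3983154296875, -357.816650390625), 48.28855895996094) ell ((607.370361328125, -357.48455810546875), (89.86116790771484, 95.52375030517578), 176.27149963378906)
 red 16 [313.9 285.5] z60 [ 592. -321.] z100 [ 586. -361.]
 red 37 [301.9 295.8] z60 [ 556. -356.] z100 [ 552. -394.]
 lm [(array([ 603., -345.]), 0.64), (array([733.,  72.]), 0.6)]
```

View pics/dial.png

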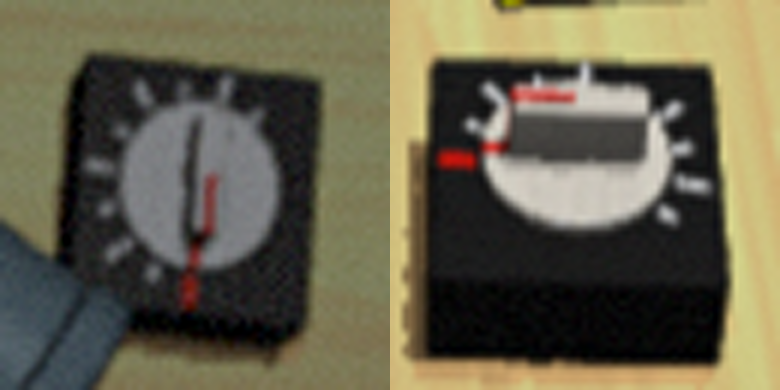

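```bash
python3 go.py 604,-367,140,173.5; python3 -m crank '[{"ax":0,"ay":0,"az":-171.2,"dx":0.135,"dy":0.189,"dz":0.02,"claw":60},{"ax":0,"ay":0,"az":-171.2,"dx":0.135,"dy":0.189,"dz":0.02,"claw":60},{"ax":0,"ay":0,"az":-171.2,"dx":0.135,"dy":0.189,"dz":0.02,"claw":60},{"ax":0,"ay":0,"az":-171.2,"dx":0.135,"dy":0.189,"dz":0.02,"claw":60},{"ax":0,"ay":0,"az":-171.2,"dx":0.135,"dy":0.189,"dz":0.02,"claw":60},{"ax":0,"ay":0,"az":-171.2,"dx":0.135,"dy":0.189,"dz":0.02,"claw":60},{"ax":0,"ay":0,"az":-171.2,"dx":0.135,"dy":0.189,"dz":0.02,"claw":60},{"ax":0,"ay":0,"az":-171.2,"dx":0.135,"dy":0.189,"dz":0.02,"claw":60}]'; python3 go.py 604,-367,140,173.5
```

```text
t 35.075 pos [ 462.  -184.2  162.8] th 2.3 gap 0.796 ff 0.0 F [-0.5 -1.1  0.5] q6 0.91
604,-367,140,173.5 d [0.1345 0.1883 0.0228] a [   0.     0.  -171.2]
time_s: 36.08
position: [604.4, -367.6, 142.4]
eef_rot: [0.716, 0.698, -0.0, -0.0]
contact_force: [0.4, 0.1, -0.1]
finger_gap: 0.6
finger_force: 0.0
t 36.075 pos [ 604.4 -367.6  142.4] th 88.6 gap 0.6 ff 0.0 F [ 0.4  0.1 -0.1] q6 -0.69
604,-367,140,173.5 d [ 0.0006 -0.0004  0.0024] a [ -0.   -0.  -84.9]
```

```bash
python3 -m crank '[{"ax":0,"ay":0,"az":-84.9,"dx":0.0005,"dy":0,"dz":0,"claw":60},{"ax":0,"ay":0,"az":-84.9,"dx":0.0005,"dy":0,"dz":0,"claw":60},{"ax":0,"ay":0,"az":-84.9,"dx":0.0005,"dy":0,"dz":0,"claw":60},{"ax":0,"ay":0,"az":-84.9,"dx":0.0005,"dy":0,"dz":0,"claw":60},{"ax":0,"ay":0,"az":-84.9,"dx":0.0005,"dy":0,"dz":0,"claw":60},{"ax":0,"ay":0,"az":-84.9,"dx":0.0005,"dy":0,"dz":0,"claw":60},{"ax":0,"ay":0,"az":-84.9,"dx":0.0005,"dy":0,"dz":0,"claw":60},{"ax":0,"ay":0,"az":-84.9,"dx":0.0005,"dy":0,"dz":0,"claw":60}]'; python3 -m crank '[{"ax":0,"ay":0,"az":0,"dx":0,"dy":0,"dz":0.03,"claw":60},{"ax":0,"ay":0,"az":0,"dx":0,"dy":0,"dz":0.055,"claw":60},{"ax":0,"ay":0,"az":0,"dx":0,"dy":0,"dz":0.066,"claw":60},{"ax":0,"ay":0,"az":0,"dx":0,"dy":0,"dz":0.066,"claw":60}]'; python3 go.py 604,-367,76,173.5
```

```text
time_s: 37.08
position: [604.5, -367.0, 142.5]
eef_rot: [0.057, 0.998, 0.0, -0.0]
contact_force: [-0.2, 0.1, 0.0]
finger_gap: 0.597
finger_force: 0.0
time_s: 37.58
position: [604.1, -366.8, 75.9]
eef_rot: [0.06, 0.998, 0.001, -0.001]
contact_force: [-0.6, -0.3, 0.4]
finger_gap: 0.601
finger_force: 0.0
t 37.575 pos [ 604.1 -366.8   75.9] th 173.2 gap 0.601 ff 0.0 F [-0.6 -0.3  0.4] q6 -2.16
604,-367,76,173.5 d [ 0.0001 -0.0002 -0.0001] a [ 0.1 -0.1 -0.3]
```

```bash
python3 -m crank '[{"ax":0,"ay":0,"az":0,"dx":0,"dy":0,"dz":0,"claw":40},{"ax":0,"ay":0,"az":0,"dx":0,"dy":0,"dz":0,"claw":25},{"ax":0,"ay":0,"az":0,"dx":0,"dy":0,"dz":0,"claw":5},{"ax":0,"ay":0,"az":0,"dx":0,"dy":0,"dz":0,"claw":5},{"ax":0,"ay":0,"az":0,"dx":0,"dy":0,"dz":0,"claw":5}]'; python3 go.py; python3 -c "
from rig import env;print(env.get_state()['moment'])"
```

```text
time_s: 38.2
position: [605.0, -365.9, 77.4]
eef_rot: [0.059, 0.998, 0.001, 0.0]
contact_force: [1.0, 5.3, 4.4]
finger_gap: 0.172
finger_force: 30.0
t 38.2 pos [ 605.  -365.9   77.4] th 173.2 gap 0.172 ff 30.0 F [1.  5.3 4.4] q6 -2.16
[ 0.90634358 -0.16617814  0.02424662]
```

```bash
python3 -m crank '[{"ax":0,"ay":0,"az":10,"dx":0,"dy":0,"dz":0,"claw":5},{"ax":0,"ay":0,"az":20,"dx":0,"dy":0,"dz":0,"claw":5},{"ax":0,"ay":0,"az":30,"dx":0,"dy":0,"dz":0,"claw":5},{"ax":0,"ay":0,"az":40,"dx":0,"dy":0,"dz":0,"claw":5},{"ax":0,"ay":0,"az":50,"dx":0,"dy":0,"dz":0,"claw":5},{"ax":0,"ay":0,"az":60,"dx":0,"dy":0,"dz":0,"claw":5},{"ax":0,"ay":0,"az":70,"dx":0,"dy":0,"dz":0,"claw":5},{"ax":0,"ay":0,"az":80,"dx":0,"dy":0,"dz":0,"claw":5}]'; python3 -c "
from rig import env;print(env.get_state()['moment'])"; python3 -m crank '[{"ax":0,"ay":0,"az":10,"dx":0,"dy":0,"dz":0,"claw":5},{"ax":0,"ay":0,"az":20,"dx":0,"dy":0,"dz":0,"claw":5},{"ax":0,"ay":0,"az":30,"dx":0,"dy":0,"dz":0,"claw":5},{"ax":0,"ay":0,"az":40,"dx":0,"dy":0,"dz":0,"claw":5},{"ax":0,"ay":0,"az":50,"dx":0,"dy":0,"dz":0,"claw":5},{"ax":0,"ay":0,"az":60,"dx":0,"dy":0,"dz":0,"claw":5},{"ax":0,"ay":0,"az":70,"dx":0,"dy":0,"dz":0,"claw":5},{"ax":0,"ay":0,"az":80,"dx":0,"dy":0,"dz":0,"claw":5}]'; python3 go.py 604,-367,76,-18.5
```

```text
time_s: 39.2
position: [604.3, -366.6, 77.4]
eef_rot: [0.689, 0.725, -0.0, -0.001]
contact_force: [-3.4, 3.8, 5.7]
finger_gap: 0.176
finger_force: 30.0
[0.48000698 0.38698078 0.16590114]
time_s: 40.2
position: [603.5, -366.1, 77.4]
eef_rot: [0.994, 0.112, -0.001, -0.001]
contact_force: [-6.2, 5.5, 7.7]
finger_gap: 0.176
finger_force: 30.0
t 40.2 pos [ 603.5 -366.1   77.4] th 12.9 gap 0.176 ff 30.0 F [-6.2  5.5  7.7] q6 0.63
604,-367,76,-18.5 d [0.0003 0.001  0.0014] a [-0.1  0.2 31.4]
```

```bash
python3 -m crank '[{"ax":0,"ay":0,"az":10,"dx":0,"dy":0,"dz":0,"claw":5},{"ax":0,"ay":0,"az":20,"dx":0,"dy":0,"dz":0,"claw":5},{"ax":0,"ay":0,"az":30,"dx":0,"dy":0,"dz":0,"claw":5},{"ax":0,"ay":0,"az":32,"dx":0,"dy":0,"dz":0,"claw":5},{"ax":0,"ay":0,"az":32,"dx":0,"dy":0,"dz":0,"claw":5},{"ax":0,"ay":0,"az":32,"dx":0,"dy":0,"dz":0,"claw":5}]'; python3 go.py; python3 -m crank '[{"ax":0,"ay":0,"az":0,"dx":0,"dy":0,"dz":0,"claw":60},{"ax":0,"ay":0,"az":0,"dx":0,"dy":0,"dz":0,"claw":60},{"ax":0,"ay":0,"az":0,"dx":0,"dy":0,"dz":-0.03,"claw":60},{"ax":0,"ay":0,"az":0,"dx":0,"dy":0,"dz":-0.08,"claw":60},{"ax":0,"ay":0,"az":0,"dx":0,"dy":0,"dz":-0.13,"claw":60},{"ax":0,"ay":0,"az":0,"dx":-0.2,"dy":-0.05,"dz":-0.16,"claw":60},{"ax":0,"ay":0,"az":0,"dx":-0.25,"dy":-0.05,"dz":-0.16,"claw":60},{"ax":0,"ay":0,"az":0,"dx":-0.25,"dy":-0.05,"dz":-0.16,"claw":60}]'; python3 -m crank '[{"ax":0,"ay":0,"az":0,"dx":-0.06,"dy":0,"dz":0,"claw":60},{"ax":0,"ay":0,"az":0,"dx":-0.06,"dy":0,"dz":0,"claw":60}]';python3 st.py c
python3 - <<'E'
from h import *
T=read_camera('top');S=read_camera('side')
a=cv2.cvtColor(T['image'],cv2.COLOR_RGB2BGR)[165:225,350:415];b=cv2.cvtColor(S['image'],cv2.COLOR_RGB2BGR)[270:335,290:355]
cv2.imwrite('pics/dial2.png',np.hstack([cv2.resize(a,(390,390),interpolation=cv2.INTER_CUBIC),cv2.resize(b,(390,390),interpolation=cv2.INTER_CUBIC)]))
E
```

```text
time_s: 40.95
position: [603.5, -365.7, 77.4]
eef_rot: [0.987, -0.163, -0.002, -0.001]
contact_force: [-5.8, 6.7, 7.2]
finger_gap: 0.179
finger_force: 30.0
t 40.95 pos [ 603.5 -365.7   77.4] th -18.8 gap 0.179 ff 30.0 F [-5.8  6.7  7.2] q6 1.19
time_s: 41.95
position: [442.7, -272.2, 229.5]
eef_rot: [0.987, -0.164, 0.0, 0.0]
contact_force: [0.0, 0.2, 0.9]
finger_gap: 0.601
finger_force: 0.0
time_s: 42.2
position: [384.3, -251.4, 228.6]
eef_rot: [0.986, -0.164, -0.001, -0.0]
contact_force: [0.9, -0.4, 0.0]
finger_gap: 0.6
finger_force: 0.0
red T lm [(array([366., 306.]), 0.6), (array([643., -68.]), 0.55)] rect ([635.1, -58.9, 112.0, 54.2, 3.8], 0.77) col [([631.0, -61.0], 435), ([564.0, -373.0], 15)]
red S lm [(array([ 420., -474.]), 0.74), (array([631., -45.]), 0.7)] rect ([635.7, -62.6, 116.8, 85.3, 7.1], 0.85) col [([634.0, -45.0], 386), ([641.0, -276.0], 13), ([559.0, -307.0], 29)]
green T lm [(array([633.,  59.]), 0.57), (array([369., 313.]), 0.37)] rect ([638.0, 54.8, 111.2, 55.3, -3.5], 0.71) col [([637.0, 59.0], 445)]
green S lm [(array([635.,  62.]), 0.63)] rect ([640.4, 53.9, 103.4, 85.7, -4.7], 0.59) col [([642.0, 76.0], 360)]
yellow T lm [(array([ 645., -184.]), 0.81), (array([631.,  52.]), 0.19)] rect ([644.0, -177.3, 105.2, 49.5, 0.6], 0.88) col [([657.0, -181.0], 265), ([589.0, -181.0], 40)]
yellow S lm [(array([ 648., -178.]), 0.62), (array([ 418., -466.]), 0.41)] rect ([646.5, -181.6, 107.5, 75.2, 3.3], 0.58) col [([648.0, -164.0], 456)]
blue T lm [(array([614., 188.]), 0.61)] rect ([612.2, 174.9, 113.8, 54.1, -3.4], 0.67) col [([612.0, 177.0], 384)]
blue S lm [(array([607., 191.]), 0.79)] rect ([613.4, 174.9, 106.5, 88.1, -2.6], 0.87) col [([618.0, 197.0], 276)]
lamp ([365.6, 299.4, 155.2, 44.8, 80.1], 0.8) None
```

View pics/dial2.png

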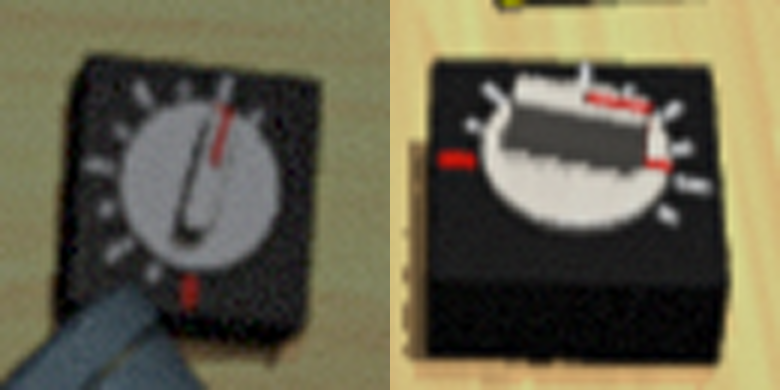

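View pics/st_c.png

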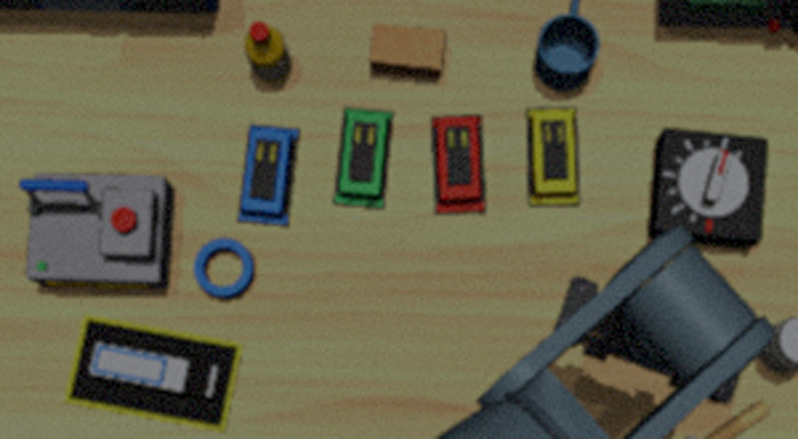

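The top view shows the dial pointer on the long mark at (228,85), which is click 8. All four packs are on their own pads, the lamp is on the mat, the lever is up, and nothing is touching the robot.

```bash
python3 -c "
from rig import env;print(env.sign_off())"
```

```text
the job is handed in; nothing more can be done
None
```

I handed the job in at about 42 s and got no verdict back; in the last pictures the lever is up, the lamp is on the mat, all four packs are on their own pads and the dial is at click 8. When I lifted the lever, a finger caught the bar with about 44 N (the 40 N limit is for the arm and gripper body, not the fingers).

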